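# Slide a levelling shoe under the short foot of a driftwood piece

## Robot

A 7-joint arm with a two-finger parallel gripper is mounted at the origin on the work surface. World frame = base frame: x ahead of the robot, y to its left, z up, the work surface at z = 0. Lengths are in m, angles in rad, forces in N, time in s.
With the tool pointing down it reaches from about 0.425 to 0.95 m from the base axis. Payload 16.7 kg.
Tool frame: the origin (TCP) lies between the finger pads; the fingertips stand 19 mm ahead of it and the grasp point (between the pads) is the TCP; z points along the fingers, y is the direction in which the jaws open and shut (so a half turn about z gives the same grasp; the last joint's range is limited). The gripper opens to 94 mm and grips with 3 to 60 N. Pads are 16 mm wide; open, the fingers measure 119 mm over their backs; the gripper's body (75 mm by 177 mm) begins 78 mm behind the grasp point.
Start: joints at [1.194, 0.426, 0.074, 1.606, -0.034, 1.111, -0.067], TCP at [0.152, -0.658, 0.224] pointing down, gripper open.
Joint ranges: [-2.85, 2.85], [-0.5, 2.14], [-1.23, 1.37], [0.21, 2.46], [-1.02, 4.16], [0.16, 2.05], [-2.73, 2.73]. Speed limits (rad/s): [1.89, 1.89, 2.39, 2.39, 3.01, 3.01, 3.01].

## Interface

Orientations are given as [roll, pitch, yaw] about the fixed x, y, z axes, in that order (R = Rz(yaw) Ry(pitch) Rx(roll)).
In Python, from bench import r gives the robot as it stands.
- The arm moves only by the tool play_rows, never from a script. Its argument "moves" is a list of rows, each an object with "angular": the turn, a rotation vector about the tool's x, y, z in rad, a list of three; "travel": the shift along the tool's x, y, z in cm, a list of three; "fingers": the finger opening in cm, from 0 to 9.4. A call has exactly 8 rows; each row shifts and turns the commanded pose from where the row before left it, along the tool's axes as they then stand; what a row does not reach is not made up. A row lasts 1/8 s, in which the tool goes at most 62.5 mm and 10.7 degrees, less where a joint would pass 70% of its speed; a pose out of reach is approached as far as the arm can. A call is refused whole if a number of a shift passes 6.25 or a number of a turn 0.188, either way. A call with a gripper value outside its range is refused whole. The fingers move at their own pace and stop on an object; "grip_force" is the grip in N (left out, the last holds). Time passes only in rows, so rows that do not move let the fingers close, or fill a call up. It gives the time, the measured TCP pose, the force and the opening at its end, in the units of the state.
- r.read_state(): the state, without advancing time (a new reading comes with each control period).
- r.grab_frame(name): name is "scene" or "top" or "wrist"; returns a dict with "image" (480x640x3 uint8, blue, green, red), "z_map" (480x640 float32, m along the optical axis (not along the pixel's ray), 0 where there is no reading), "fx", "fy", "cx", "cy" (pixels), "rvec" (rotation vector, rad) and "tvec" (3), from world to camera coordinates, as OpenCV has them. Camera axes: x right, y down, z forward; pixel columns grow to the right and rows downward; lengths in m; the calibration is good to about 2 mm. A picture is of the moment at which its call begins.
- r.close_job(): hands the job in, once; it reports no verdict.
Trained networks look in the newest picture that a camera, given by its name, has taken for a name from the list of things; names that differ only in an ending like _2 or _b are one class to them, and where a whole thing is asked for, a point or a joint stands for the part that bears it (a point fixed in the world has none). Each returns a list of dicts, best first, with "conf" (0 to 1); they miss things now and then, are a little off and sometimes report something else, mostly with a low value. They report only what shows in the picture. A call takes as long as a camera call. They do not tell look-alikes from the thing itself.
- r.regions_of(camera, target): "region" (480x640 bool, what is visible of it) and "location" ([column, row] in pixels, amid what is visible of it).
The state is a dict: "time_s": time; "joint_pos": joint angles; "dq": joint speeds; "tau": joint torques, N m; "eef_pos": TCP position; "tool_rot": TCP orientation; "wrist_force": force on the tool from outside, world axes, zero at the start; "moment": the same for the moment, N m; "opening": opening from 0.0 (shut) to 1.0 (fully open).
Only numpy, scipy, OpenCV 4.12 (cv2) and the standard library are available. Lean on these libraries where they do the work, as an engineer would, in place of code of your own. Each camera call takes 0.05 s, during which the arm holds its last target.

## Task

The driftwood piece on the round board leans forward because its front foot is short. Push the dark wooden levelling shoe across the board, thin edge first and without lifting it off, until that foot has climbed the ramp onto the pale seat and you feel the shoe's stop lip meet the foot, so that the piece stands upright; then take the hand away. Stop when you feel the lip touch rather than shove the driftwood along the board, keep the robot itself off the driftwood (its oil is still wet), and leave the tape measure, mug, vase and brush where they are.

Things in the scene. Friction and masses are not known exactly. Their poses are not given: they have to be found in the camera images.
- board: Fixed round sculptor's board, 600 mm across, 18 mm thick, pale with a dark burnt rim, lying on the table; its top is 18 mm above the table. Origin: centre of its underside. The driftwood, shoe and tape measure rest on it.
- driftwood: Gnarled root sculpture 350 mm tall, about 1.6 kg, loose on three rounded feet. Origin: on the board midway between the two rear feet (200 mm apart). x points from the short front foot to the rear. The front foot, about 28 mm across, lies on its -x axis some 186 mm from the origin; natural wood, so up to 10 mm either way: feel for it. It stands on the board until the shoe lifts it; its root rises steeply towards +x.
- upright (a point): Point in the trunk 240 mm up. Its z axis is the piece's own upright: 4.1 degrees off vertical at the start, leaning to the front foot; vertical once that foot is on the seat. Over a quarter of the weight is on that foot. Pushed along with more than about 0.6 of its weight (8 to 13 N) the piece slides. Mass and friction vary.
- branch_tip (a point): Middle of the blunt tip (26 mm thick) of the branch that grows from the trunk out over the front foot, ending about 45 mm beyond it, right above where the hand finishes. Its underside is about 80 mm above the board while the piece leans, 97 mm once upright: a gripper held vertical behind the shoe runs into it, one tilted 35 to 45 degrees, its body leaning away from the driftwood, clears it.
- shoe: Loose dark wooden shoe, 110 mm long (x), 84 wide (y), about 0.16 kg. Origin: centre of its underside; x points to the thin edge. From the back: stop lip 18 mm thick, 36 high, full width (x -55 to -37), flat seat 14 high (x -37 to -13, pale on top), ramp down to the sharp edge (x +55). It starts 80 to 105 mm to one side of the driftwood's x axis line, turned up to 0.4 rad from that axis.
- lip (a point): On the shoe: middle of the lip's front face, at seat height (x -37, z 14 mm of the shoe). The foot ends up against it. The push needed is about 1 N on the bare board, 4 to 9 N as the foot climbs the ramp, less on the seat, and rises sharply, by 2 N or more, when the lip meets the foot. The shoe's flat sides and back turn to lie along two spread fingertips that push them.
- tape_measure: Bystander: teal tape measure, 58 x 34 x 56 mm, about 0.22 kg, on the board on the other side of the line of the push from the shoe. Origin: centre of its underside.
- mug: Bystander: glass mug, 82 mm across, 100 mm tall, on the table. Origin: centre of its underside.
- vase: Bystander: pale green vase with a small plant, 100 mm across, about 160 mm tall, on the table. Origin: centre of its underside.
- brush: Bystander: flat brush, 190 mm long and 30 mm wide, 24 mm thick, lying on the table. Origin: on the table under the brush, 60 mm from its bristle end, handle to -x.
There are look-alikes about, which are no part of the job. There is more than one size of the shoe; the job needs the smallest.

How it is judged:
At the end, for the whole second after the job is handed in: Driftwood upright within 0.55 degrees, its foot on the shoe's seat, the lip within about 3 mm of touching the foot; shoe flat on the board, driftwood shifted less than 4 mm, all at rest; tape measure, mug, vase and brush within 20 mm of where they were (angle between upright's own z axis and vertical below 0.01 rad and horizontal distance between driftwood and lip below 0.211 m and contact force between shoe and driftwood above 0.8 N and distance of driftwood from where it was at the start of the episode below 0.004 m and angle between shoe's own z axis and vertical below 0.03 rad and height (world z) of shoe below 0.021 m and linear speed of each of driftwood, shoe below 0.01 m/s and distance of each of tape_measure, mug, vase, brush from where it was at the start of the episode below 0.02 m).
It fails at once if the shoe is lifted off the board by more than 12 mm (height (world z) of shoe above 0.03 m).
It fails at once if the robot touches the driftwood with more than 2 N (contact force between any of the fingers, the arm and driftwood above 2 N).
It fails at once if the driftwood is shoved more than 4 mm from where it stood (distance of driftwood from where it was at the start of the episode above 0.004 m).
It fails at once if a bystander is moved more than 20 mm (not (distance of each of tape_measure, mug, vase, brush from where it was at the start of the episode below 0.02 m)).
It also fails if it takes over 56 s, if anything falls off the work surface, if the arm or the gripper's body presses on something with over 40 N, if the wrist force passes 120 N, or if a joint passes its speed limit or range.

## Working session

There is one attempt and no reset: what is moved stays moved. The work goes in short steps, Python scripts to look and compute and a tool call to move; the robot and the scene stay as the last step left them, time stands still between calls to the robot, and variables do not carry over. Pictures are saved under pics/ and viewed, and the job is handed in when it is done.

Besides the shell and the picture viewer there is one more tool, called after "Emit:" by a JSON object that holds its "api" and its "payload", one argument or row to a line. play_rows: Moves the arm, as the interface text tells. Its arguments: {"type":"object","properties":{"moves":{"type":"array"},"grip_force":{"type":"number"}},"required":["moves"]}

```bash
ls; mkdir -p pics
python3 - <<'E'
from bench import r
import cv2
s=r.read_state(); print(s)
for n in ["scene","top"]:
    f=r.grab_frame(n); cv2.imwrite(f"pics/{n}0.png",f["image"]); print(n,f["fx"],f["cx"],f["cy"],f["rvec"],f["tvec"])
E
```

```text
pics
{'time_s': 0.0, 'joint_pos': array([ 1.19448187,  0.42671742,  0.07385349,  1.60659918, -0.03408755,
        1.110818  , -0.0670984 ]), 'dq': array([ 8.62795019e-05, -8.17907008e-04, -1.51633307e-03, -1.43409401e-03,
       -6.28823690e-04, -1.01636754e-03,  2.57202667e-04]), 'tau': array([ 2.38216580e-04, -9.35818148e+01,  3.66568051e+00, -4.54187858e+01,
       -4.89984965e-02,  2.01078207e-02,  1.33481249e-04]), 'eef_pos': array([ 0.15166244, -0.65731297,  0.22378887]), 'tool_rot': array([-3.14031439e+00,  1.05797352e-04,  2.26787870e-01]), 'wrist_force': array([ 0.32501057, -0.62406377, -0.2600337 ]), 'moment': array([ 0.01197378,  0.03245637, -0.02500775]), 'opening': 1.0006146959507702}
scene 570.8330639948929 325.3670401066918 244.38904893028896 [ 2.36877214  0.73399587 -0.23657367] [-0.41467843 -0.12361862  1.59200264]
top 586.4675458775819 319.1899907270062 245.3193640863247 [ 2.15314418 -2.17524485  0.10852052] [-0.00579364  0.51254728  1.57390964]
```

View pics/scene0.png

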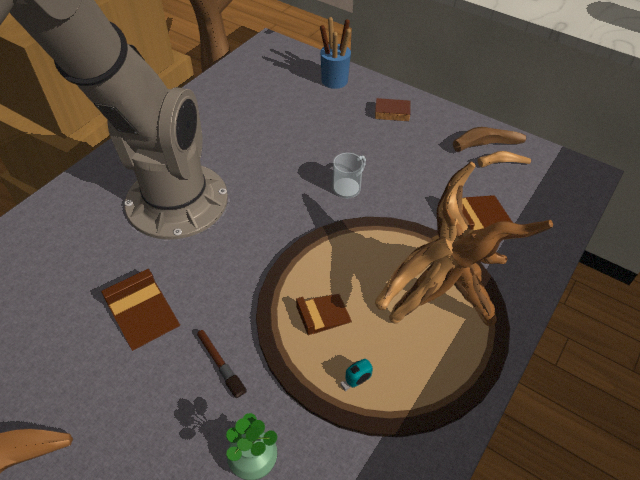

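View pics/top0.png

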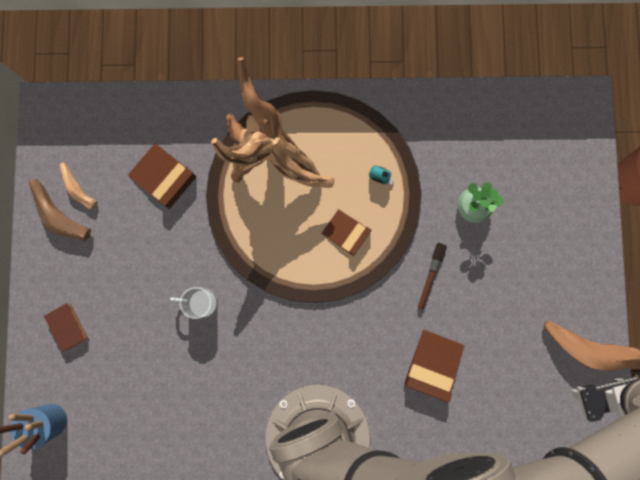

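```bash
cat > h.py <<'E'
from bench import r
import numpy as np, cv2
def cloud(f):
    z=f["z_map"]; v,u=np.mgrid[0:480,0:640]
    P=np.stack([(u-f["cx"])/f["fx"]*z,(v-f["cy"])/f["fy"]*z,z],-1)
    R=cv2.Rodrigues(np.array(f["rvec"]))[0]
    W=(P-np.array(f["tvec"]).ravel())@R
    W[z==0]=np.nan
    return W
def proj(f,X):
    K=np.array([[f["fx"],0,f["cx"]],[0,f["fy"],f["cy"]],[0,0,1.]])
    return cv2.projectPoints(np.array(X,float).reshape(-1,3),np.array(f["rvec"]),np.array(f["tvec"]),K,None)[0].reshape(-1,2)
E
python3 - <<'E'
from h import *
np.set_printoptions(precision=4,suppress=True)
import pickle
D={}
for n in ["scene","top"]:
    f=r.grab_frame(n); W=cloud(f); D[n]=(f,W)
    print(n,"board z", np.nanmedian(W[(W[...,2]>.005)&(W[...,2]<.03)][:,2]))
    for t in ["board","driftwood","shoe","branch_tip","lip","tape_measure","mug","vase","brush"]:
        for d in r.regions_of(n,t):
            m=d["region"]; p=W[m]; 
            print(n,t,round(d["conf"],2),np.round(d["location"]),m.sum(),np.nanmedian(p,0),np.nanmin(p,0),np.nanmax(p,0))
pickle.dump(D,open("d0.pkl","wb"))
for n,(x0,y0,x1,y1) in dict(scene=(250,200,550,440),top=(200,40,430,310)).items():
    c=D[n][0]["image"][y0:y1,x0:x1]; s=min(800/c.shape[1],600/c.shape[0]); cv2.imwrite(f"pics/{n}_crop.png",cv2.resize(c,None,fx=s,fy=s,interpolation=cv2.INTER_CUBIC))
E
```

```text
scene board z 0.01716683785876364
scene board 0.75 [374. 338.] 36007 [ 0.6731 -0.0528  0.0174] [ 0.354  -0.2958 -0.0085] [0.9584 0.3086 0.1518]
scene driftwood 0.95 [455. 259.] 9070 [0.7515 0.0937 0.1967] [ 0.5885 -0.0508 -0.0056] [0.9127 0.5259 0.3597]
scene shoe 0.88 [482. 212.] 1172 [0.7261 0.4437 0.0137] [ 0.6606  0.1645 -0.0062] [0.7945 0.5271 0.2731]
scene shoe 0.6 [139. 310.] 3632 [ 0.1868 -0.3184  0.0164] [ 0.0644 -0.4025 -0.006 ] [ 0.2834 -0.2173  0.0581]
scene shoe 0.59 [321. 316.] 1530 [ 0.553  -0.0895  0.0289] [ 0.4874 -0.1519  0.0135] [ 0.6141 -0.0162  0.0596]
scene branch_tip 0.73 [454. 257.] 8944 [0.7512 0.093  0.1982] [ 0.6076 -0.0508 -0.0044] [0.9111 0.4878 0.3597]
scene lip 0.89 [480. 209.] 1188 [0.7266 0.4426 0.0139] [ 0.6529  0.1471 -0.0062] [0.828  0.5271 0.313 ]
scene lip 0.66 [142. 310.] 3663 [ 0.187  -0.3183  0.0163] [ 0.0817 -0.4025 -0.006 ] [ 0.2865 -0.2173  0.0581]
scene lip 0.62 [324. 314.] 1540 [ 0.5534 -0.0887  0.0288] [ 0.4874 -0.1519  0.0125] [ 0.6141 -0.0162  0.0596]
scene tape_measure 0.83 [358. 373.] 619 [ 0.7074 -0.1884  0.0668] [ 0.6733 -0.2178  0
[... 1425 characters left out ...]
0158] [ 0.6223  0.3308 -0.0088] [0.8085 0.5252 0.0617]
top lip 0.7 [347. 234.] 1200 [ 0.5481 -0.0843  0.029 ] [ 0.4851 -0.148   0.0083] [ 0.6118 -0.019   0.0618]
top tape_measure 0.57 [381. 174.] 340 [ 0.6965 -0.1792  0.0691] [ 0.6782 -0.2161  0.0164] [ 0.7232 -0.1491  0.0879]
top mug 0.81 [198. 305.] 1012 [0.3613 0.32   0.0269] [ 0.3185  0.2674 -0.0096] [0.4061 0.3752 0.1079]
top vase 0.93 [480. 203.] 1290 [ 0.6135 -0.427   0.1125] [ 0.57   -0.5173 -0.0083] [ 0.6784 -0.3895  0.1627]
top brush 0.78 [432. 270.] 582 [ 0.4427 -0.3204  0.0192] [ 0.3395 -0.3616 -0.0066] [ 0.5185 -0.2773  0.0345]
top brush 0.26 [195. 304.] 997 [0.3591 0.3199 0.0267] [ 0.3181  0.2674 -0.0066] [0.3981 0.3752 0.1079]
```

View pics/scene_crop.png

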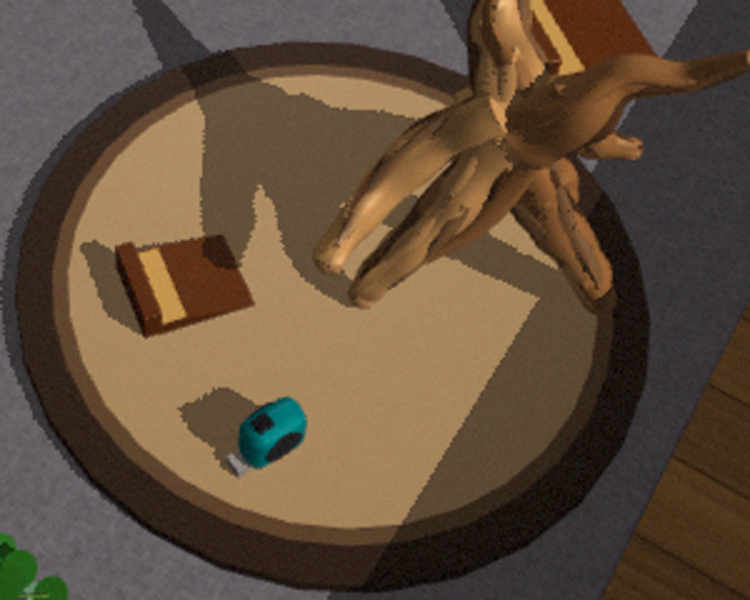

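View pics/top_crop.png

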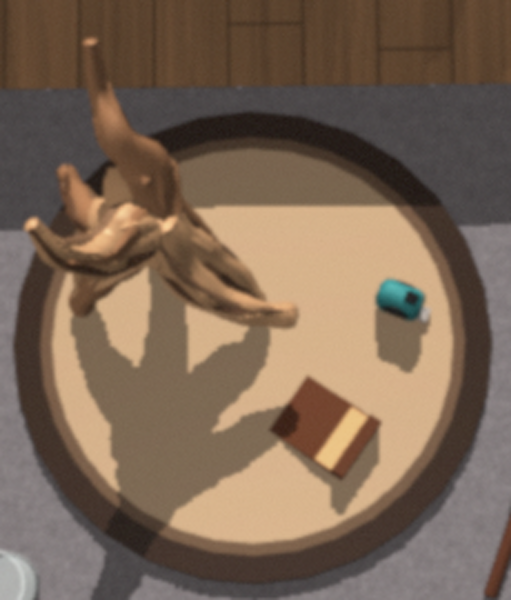

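Run:
```python
from h import *
import pickle
np.set_printoptions(precision=3,suppress=True)
D=pickle.load(open("d0.pkl","rb"))
# height-coloured XY plots, 1px = 1mm, x up, y left ; region x .45..1.0, y -.25...35
for n in D:
    f,W=D[n]; img=np.full((600,600,3),255,np.uint8)
    p=W.reshape(-1,3); c=f["image"].reshape(-1,3)
    ok=np.isfinite(p[:,2])&(p[:,2]>.025)&(p[:,2]<.14)
    for (x,y,z) in p[ok]:
        u=int((.35-y)*1000); v=int((1.0-x)*1000)
        col=cv2.applyColorMap(np.uint8([[int((z-.025)/.115*255)]]),cv2.COLORMAP_JET)[0,0].tolist()
        cv2.circle(img,(u,v),1,col,-1)
    for k in range(0,600,100):
        cv2.line(img,(k,0),(k,599),(200,200,200),1);cv2.line(img,(0,k),(599,k),(200,200,200),1)
        cv2.putText(img,f"y{.35-k/1000:.2f}",(k,590),0,.4,0,1);cv2.putText(img,f"x{1-k/1000:.2f}",(0,k+10),0,.4,0,1)
    cv2.imwrite(f"pics/xy_{n}.png",img)
```

```text
(no output)
```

View pics/xy_scene.png

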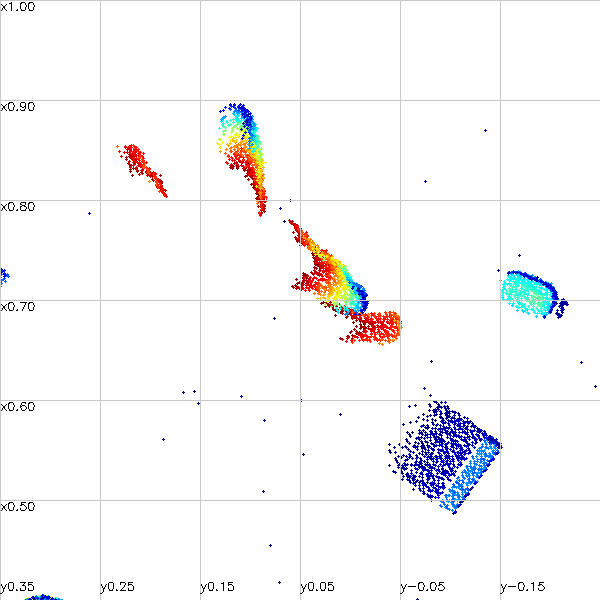

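View pics/xy_top.png

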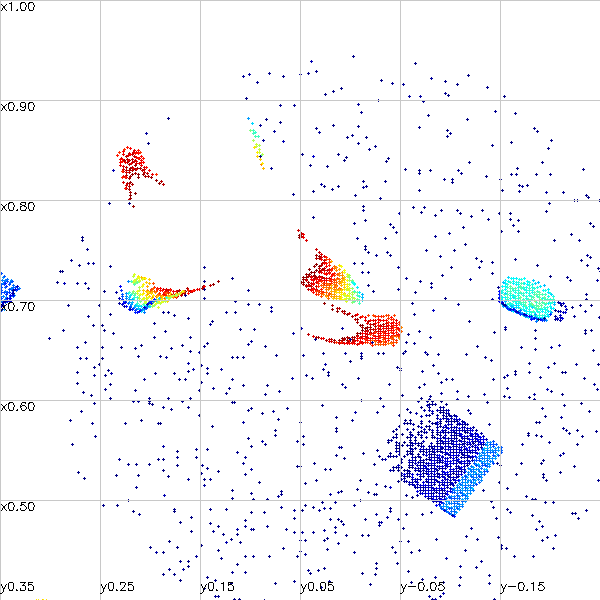

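Run:
```python
from h import *
import pickle
np.set_printoptions(precision=4,suppress=True)
D=pickle.load(open("d0.pkl","rb"))
for n in D:
    f,W=D[n]; p=W.reshape(-1,3)
    b=(p[:,0]>.47)&(p[:,0]<.63)&(p[:,1]>-.17)&(p[:,1]<-.01)
    l=p[b&(p[:,2]>.046)]; rc=cv2.minAreaRect((l[:,:2]*1000).astype(np.float32)); print(n,"lip top",rc,len(l))
    img=f["image"].astype(int).reshape(-1,3)
    dark=(img[:,2]<150)&(img[:,2]>img[:,0]*1.8)
    s=p[b&((p[:,2]>.024))]; rc=cv2.minAreaRect((s[:,:2]*1000).astype(np.float32)); print("all",rc); print(cv2.boxPoints(rc))
    # feet slices
    for nm,(x0,x1,y0,y1) in dict(A=(.82,.93,.07,.16),B=(.66,.76,.17,.26),F=(.66,.76,-.05,.06)).items():
        for z0,z1 in [(.022,.03),(.03,.04),(.04,.05),(.05,.06)]:
            q=p[(p[:,0]>x0)&(p[:,0]<x1)&(p[:,1]>y0)&(p[:,1]<y1)&(p[:,2]>z0)&(p[:,2]<z1)]
            if len(q)>3: print(nm,z0,len(q),np.median(q,0)[:2],np.percentile(q,5,0)[:2],np.percentile(q,95,0)[:2])
    q=p[(p[:,0]>.66)&(p[:,0]<.75)&(p[:,1]>-.23)&(p[:,1]<-.12)&(p[:,2]>.06)&(p[:,2]<.09)]
    print("tape",cv2.boxPoints(cv2.minAreaRect((q[:,:2]*1000).astype(np.float32))).tolist())
    q=p[(p[:,0]>.64)&(p[:,0]<.70)&(p[:,1]>-.06)&(p[:,1]<-.02)&(p[:,2]>.06)&(p[:,2]<.2)]
    print("tip",q.min(0),q.max(0))
    # trunk axis hints
```

```text
scene lip top ((525.0971069335938, -121.02918243408203), (18.34604263305664, 85.65843200683594), 54.82786178588867) 270
all ((552.2310791015625, -89.95214080810547), (132.13720703125, 145.46612548828125), 1.537920594215393)
[[ 484.2343  -19.0185]
 [ 488.1383 -164.4322]
 [ 620.2279 -160.8858]
 [ 616.3239  -15.4721]]
A 0.022 41 [0.8873 0.0989] [0.8277 0.0734] [0.9155 0.1355]
A 0.03 36 [0.8853 0.1051] [0.8669 0.0999] [0.8952 0.1154]
A 0.04 37 [0.8883 0.1058] [0.87   0.0992] [0.8939 0.1248]
A 0.05 44 [0.8798 0.1003] [0.8559 0.0962] [0.8885 0.115 ]
F 0.022 45 [ 0.7071 -0.0133] [ 0.672  -0.0467] [0.7524 0.0339]
F 0.03 31 [ 0.6997 -0.0125] [ 0.6856 -0.0164] [ 0.7112 -0.0046]
F 0.04 25 [ 0.6994 -0.014 ] [ 0.6892 -0.0167] [ 0.7128 -0.0066]
F 0.05 50 [ 0.705 -0.011] [ 0.6887 -0.0144] [0.7176 0.0012]
tape [[677.8897705078125, -196.9081268310547], [712.1986083984375, -210.2363739013672], [733.19091796875, -156.19920349121094], [698.882080078125, -142.87095642089844]]
tip [ 0.6559 -0.0515  0.1053] [ 0.6879 -0.0205  0.1361]
top lip top ((521.7784423828125, -121.73129272460938), (18.09063720703125, 85.23770904541016), 54.28313446044922) 212
all ((550.1395263671875, -88.78470611572266), (155.8662109375, 157.52305603027344), 89.4585189819336)
[[ 470.645  -165.97  ]
 [ 628.161  -167.4587]
 [ 629.634   -11.5994]
 [ 472.118   -10.1107]]
A 0.022 35 [0.8932 0.0811] [0.8339 0.0701] [0.9261 0.1072]
B 0.022 89 [0.6879 0.2232] [0.6629 0.1717] [0.7419 0.2567]
B 0.03 12 [0.6952 0.2239] [0.6894 0.2009] [0.707  0.2299]
B 0.04 16 [0.6942 0.2145] [0.6876 0.1976] [0.7047 0.2279]
B 0.05 22 [0.6961 0.2174] [0.6884 0.1993] [0.7066 0.2241]
F 0.022 84 [ 0.7227 -0.021 ] [ 0.6644 -0.0481] [0.7561 0.0516]
tape [[675.419921875, -197.7570037841797], [709.6165771484375, -210.67308044433594], [729.5224609375, -157.9701385498047], [695.3258056640625, -145.05406188964844]]
tip [ 0.6544 -0.0519  0.1101] [ 0.6845 -0.0203  0.1408]
```

```bash
cat >> h.py <<'E'
from scipy.spatial.transform import Rotation as Ro, Slerp
yawD=np.deg2rad(60.8)
u=np.array([np.cos(yawD),np.sin(yawD),0]); n=np.array([-u[1],u[0],0]); F=np.array([.699,-.002,0]); Z=np.array([0,0,1.])
def al(a,l,z): return F+a*u+l*n+z*Z
def rot(y,z):
    x=np.cross(y,z); return Ro.from_matrix(np.stack([x,y,z],1))
def plan(p1,R1,N,p0=None,R0=None):
    s=r.read_state()
    if p0 is None: p0=s["eef_pos"]; R0=Ro.from_euler("xyz",s["tool_rot"])
    sl=Slerp([0,1],Ro.concatenate([R0,R1]))
    P=p0.copy();R=R0
    for k in range(1,N+1):
        pk=p0+(p1-p0)*k/N; Rk=sl(k/N)
        t=R.inv().apply(pk-P)*100; w=(R.inv()*Rk).as_rotvec()
        t=np.round(t,2); w=np.round(w,3)
        print('{"angular":%s,"travel":%s}'%(w.tolist(),t.tolist()))
        P=P+R.apply(t/100); R=R*Ro.from_rotvec(w)
    print("end",P,"tgt",p1)
def st():
    s=r.read_state(); p=s["eef_pos"]; d=p-F
    print("t",round(s["time_s"],2),"p",p.round(4),"al",(d@u).round(4),(d@n).round(4),"rot",s["tool_rot"].round(3),"f",s["wrist_force"].round(2),"fu",(s["wrist_force"]@u).round(2),"fn",(s["wrist_force"]@n).round(2),"open",round(s["opening"],3),"q",s["joint_pos"].round(2))
E
python3 - <<'E'
from h import *
st()
plan(al(-.164,.160,.18),rot(u,-Z),16)
E
```

```text
t 1.1 p [ 0.1517 -0.6577  0.2245] al -0.8394 0.1579 rot [-3.141  0.     0.227] f [-0.98 -0.33  0.01] fu -0.77 fn 0.69 open 0.999 q [ 1.19  0.43  0.07  1.61 -0.03  1.11 -0.07]
{"angular":[-0.0, -0.0, -0.15],"travel":[2.82, -3.14, 0.28]}
{"angular":[-0.0, -0.0, -0.151],"travel":[3.27, -2.67, 0.28]}
{"angular":[-0.0, -0.0, -0.15],"travel":[3.62, -2.16, 0.27]}
{"angular":[-0.0, -0.0, -0.15],"travel":[3.91, -1.59, 0.28]}
{"angular":[-0.0, -0.0, -0.151],"travel":[4.11, -0.99, 0.28]}
{"angular":[-0.0, -0.0, -0.15],"travel":[4.2, -0.36, 0.28]}
{"angular":[-0.0, -0.0, -0.15],"travel":[4.22, 0.27, 0.28]}
{"angular":[-0.0, -0.0, -0.151],"travel":[4.12, 0.9, 0.27]}
{"angular":[0.0, -0.0, -0.15],"travel":[3.94, 1.51, 0.28]}
{"angular":[0.0, -0.0, -0.15],"travel":[3.68, 2.08, 0.28]}
{"angular":[0.0, -0.0, -0.151],"travel":[3.32, 2.6, 0.28]}
{"angular":[0.0, -0.0, -0.15],"travel":[2.89, 3.08, 0.28]}
{"angular":[0.0, -0.0, -0.15],"travel":[2.4, 3.47, 0.28]}
{"angular":[0.0, -0.0, -0.151],"travel":[1.85, 3.79, 0.27]}
{"angular":[0.0, -0.0, -0.15],"travel":[1.26, 4.03, 0.28]}
{"angular":[0.0, -0.0, -0.15],"travel":[0.64, 4.17, 0.28]}
end [ 0.4793441  -0.06715474  0.17999545] tgt [ 0.47932348 -0.06710168  0.18      ]
```

Emit:
{"api": "play_rows", "payload": {
  "moves": [
    {"angular": [0, 0, -0.15], "travel": [2.82, -3.14, 0.28], "fingers": 4},
    {"angular": [0, 0, -0.151], "travel": [3.27, -2.67, 0.28], "fingers": 4},
    {"angular": [0, 0, -0.15], "travel": [3.62, -2.16, 0.27], "fingers": 4},
    {"angular": [0, 0, -0.15], "travel": [3.91, -1.59, 0.28], "fingers": 4},
    {"angular": [0, 0, -0.151], "travel": [4.11, -0.99, 0.28], "fingers": 4},
    {"angular": [0, 0, -0.15], "travel": [4.2, -0.36, 0.28], "fingers": 4},
    {"angular": [0, 0, -0.15], "travel": [4.22, 0.27, 0.28], "fingers": 4},
    {"angular": [0, 0, -0.151], "travel": [4.12, 0.9, 0.27], "fingers": 4}
  ]
}}

```text
time_s: 2.1
eef_pos: [0.3162, -0.3613, 0.2024]
tool_rot: [3.141, 0.0, 1.435]
wrist_force: [0.2, -0.4, 0.5]
opening: 0.423
```

Emit:
{"api": "play_rows", "payload": {
  "moves": [
    {"angular": [0, 0, -0.15], "travel": [3.94, 1.51, 0.28], "fingers": 4},
    {"angular": [0, 0, -0.15], "travel": [3.68, 2.08, 0.28], "fingers": 4},
    {"angular": [0, 0, -0.151], "travel": [3.32, 2.6, 0.28], "fingers": 4},
    {"angular": [0, 0, -0.15], "travel": [2.89, 3.08, 0.28], "fingers": 4},
    {"angular": [0, 0, -0.15], "travel": [2.4, 3.47, 0.28], "fingers": 4},
    {"angular": [0, 0, -0.151], "travel": [1.85, 3.79, 0.27], "fingers": 4},
    {"angular": [0, 0, -0.15], "travel": [1.26, 4.03, 0.28], "fingers": 4},
    {"angular": [0, 0, -0.15], "travel": [0.64, 4.17, 0.28], "fingers": 4}
  ]
}}

```text
time_s: 3.1
eef_pos: [0.48, -0.066, 0.1802]
tool_rot: [3.142, 0.001, 2.636]
wrist_force: [-0.2, 0.7, 0.2]
opening: 0.427
```

Run:
```python
from h import *
st()
f=r.grab_frame("wrist"); cv2.imwrite("pics/w1.png",f["image"])
f=r.grab_frame("scene"); cv2.imwrite("pics/s1.png",f["image"]); st()
plan(al(-.164,.160,.041),rot(u,-Z),8)
```

```text
t 3.1 p [ 0.48   -0.066   0.1802] al -0.1627 0.1599 rot [3.142e+00 1.000e-03 2.636e+00] f [-0.23  0.68  0.17] fu 0.49 fn 0.53 open 0.427 q [ 0.6   0.22 -0.67  2.04  0.17  0.93  0.91]
t 3.2 p [ 0.481  -0.0633  0.1802] al -0.1598 0.1604 rot [3.14  0.    2.641] f [ 0.36 -1.12  0.46] fu -0.8 fn -0.86 open 0.428 q [ 0.6   0.23 -0.67  2.04  0.17  0.93  0.91]
{"angular":[0.0, 0.0, 0.001],"travel":[-0.0, -0.06, 1.74]}
{"angular":[0.001, 0.0, 0.001],"travel":[-0.01, -0.05, 1.74]}
{"angular":[-0.0, 0.0, 0.001],"travel":[-0.0, -0.06, 1.74]}
{"angular":[0.0, 0.0, 0.001],"travel":[-0.0, -0.05, 1.74]}
{"angular":[0.0, 0.0, 0.001],"travel":[-0.01, -0.05, 1.74]}
{"angular":[0.001, 0.0, 0.002],"travel":[-0.0, -0.06, 1.74]}
{"angular":[-0.0, 0.0, 0.001],"travel":[-0.01, -0.05, 1.74]}
{"angular":[0.0, 0.0, 0.001],"travel":[-0.0, -0.05, 1.74]}
end [ 0.47933279 -0.06706987  0.04095617] tgt [ 0.47932348 -0.06710168  0.041     ]
```

View pics/s1.png

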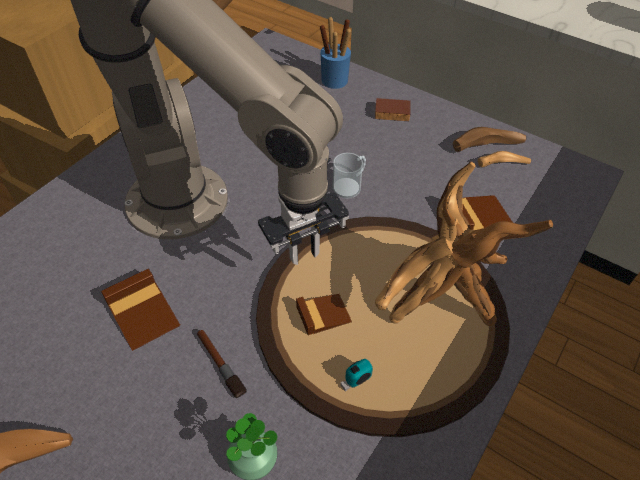

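View pics/w1.png

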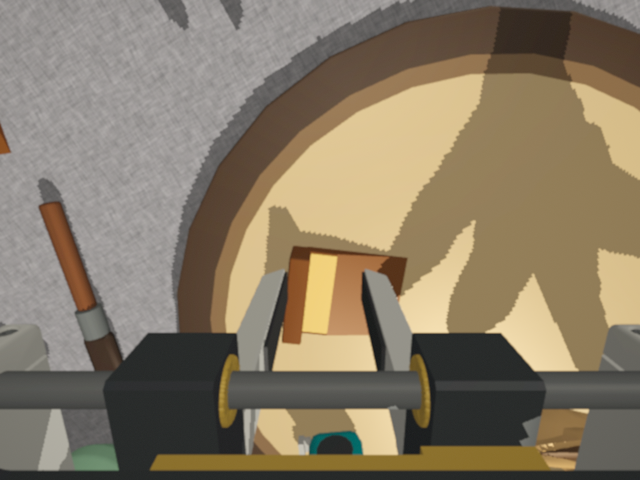

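Run:
```python
from h import *
st(); st()
f=r.grab_frame("wrist"); st()
s=np.array([np.cos(.951),np.sin(.951),0]); t=np.array([-s[1],s[0],0]); C=np.array([.550,-.084,.018])
pts=[C+a*s+b*t+h*Z for a,b,h in [(-.055,.042,.036),(-.055,-.042,.036),(.055,.042,0),(.055,-.042,0)]]
p=r.read_state(); T=p["eef_pos"]-.019*Z
print(proj(f,pts+[T,F+.018*Z]))
W=cloud(f); im=f["image"].astype(int)
l=W[(W[...,2]>.047)&(W[...,2]<.062)&(W[...,0]>.47)&(W[...,0]<.63)&(W[...,1]>-.17)&(W[...,1]<-.01)]
print(cv2.minAreaRect((l[:,:2]*1000).astype(np.float32)))
```

```text
t 3.2 p [ 0.481  -0.0633  0.1802] al -0.1598 0.1604 rot [3.14  0.    2.641] f [ 0.36 -1.12  0.46] fu -0.8 fn -0.86 open 0.428 q [ 0.6   0.23 -0.67  2.04  0.17  0.93  0.91]
t 3.2 p [ 0.481  -0.0633  0.1802] al -0.1598 0.1604 rot [3.14  0.    2.641] f [ 0.36 -1.12  0.46] fu -0.8 fn -0.86 open 0.428 q [ 0.6   0.23 -0.67  2.04  0.17  0.93  0.91]
t 3.25 p [ 0.48   -0.0654  0.18  ] al -0.1622 0.1602 rot [ 3.141 -0.     2.635] f [-0.97 -0.74 -0.62] fu -1.12 fn 0.49 open 0.426 q [ 0.6   0.22 -0.67  2.04  0.17  0.93  0.91]
[[283.50002816 256.95745539]
 [275.49567563 343.22489308]
 [402.22672215 257.01715203]
 [387.61534374 334.20846722]
 [320.54526596 284.61692862]
 [474.69636642 370.23017007]]
((524.7229614257812, -120.21109771728516), (17.85856819152832, 84.43775177001953), 54.584049224853516)
```

Emit:
{"api": "play_rows", "payload": {
  "moves": [
    {"angular": [0, 0, 0], "travel": [0, 0, 2.0], "fingers": 4},
    {"angular": [0, 0, 0], "travel": [0, 0, 2.0], "fingers": 4},
    {"angular": [0, 0, 0], "travel": [0, 0, 2.0], "fingers": 4},
    {"angular": [0, 0, 0], "travel": [0, 0, 2.0], "fingers": 4},
    {"angular": [0, 0, 0], "travel": [0, 0, 2.0], "fingers": 4},
    {"angular": [0, 0, 0], "travel": [0, 0, 2.0], "fingers": 4},
    {"angular": [0, 0, 0], "travel": [0, 0, 1.9], "fingers": 4},
    {"angular": [0, 0, 0], "travel": [0, 0, 0], "fingers": 4}
  ]
}}

```text
time_s: 4.25
eef_pos: [0.4785, -0.0676, 0.04]
tool_rot: [-3.141, -0.002, 2.631]
wrist_force: [-0.1, -0.0, -0.3]
opening: 0.428
```

Run:
```python
from h import *
st()
f=r.grab_frame("scene"); cv2.imwrite("pics/s2.png",f["image"][180:420,230:550]);st()
```

```text
t 4.25 p [ 0.4785 -0.0676  0.04  ] al -0.1648 0.1605 rot [-3.141e+00 -2.000e-03  2.631e+00] f [-0.07 -0.01 -0.33] fu -0.04 fn 0.06 open 0.428 q [ 0.49  0.44 -0.57  2.15  0.38  0.66  0.71]
t 4.3 p [ 0.4791 -0.0674  0.0408] al -0.1644 0.1601 rot [-3.141e+00 -1.000e-03  2.631e+00] f [ 0.76 -0.28  0.27] fu 0.13 fn -0.8 open 0.425 q [ 0.49  0.44 -0.57  2.15  0.38  0.66  0.71]
```

View pics/s2.png

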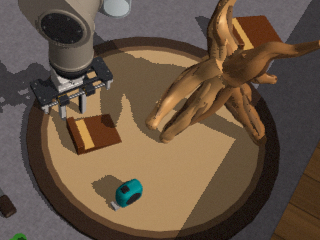

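Emit:
{"api": "play_rows", "payload": {
  "moves": [
    {"angular": [0, 0, 0], "travel": [-0.9, 0, 0], "fingers": 4},
    {"angular": [0, 0, 0], "travel": [-0.9, 0, 0], "fingers": 4},
    {"angular": [0, 0, 0], "travel": [-0.9, 0, 0], "fingers": 4},
    {"angular": [0, 0, 0], "travel": [-0.9, 0, 0], "fingers": 4},
    {"angular": [0, 0, 0], "travel": [-0.9, 0, 0], "fingers": 4},
    {"angular": [0, 0, 0], "travel": [-0.9, 0, 0], "fingers": 4},
    {"angular": [0, 0, 0], "travel": [-0.9, 0, 0], "fingers": 4},
    {"angular": [0, 0, 0], "travel": [-0.9, 0, 0], "fingers": 4}
  ]
}}

```text
time_s: 5.3
eef_pos: [0.5427, -0.1026, 0.041]
tool_rot: [3.142, -0.0, 2.632]
wrist_force: [-2.4, 1.8, 2.3]
opening: 0.425
```

```bash
cat >> h.py <<'E'
def shoe(n_="scene",pic=None,box=None):
    f=r.grab_frame(n_); W=cloud(f); 
    if pic: 
        i=f["image"]
        if box: i=cv2.resize(i[box[1]:box[3],box[0]:box[2]],None,fx=2,fy=2)
        cv2.imwrite(pic,i)
    l=W[(W[...,2]>.046)&(W[...,2]<.062)]
    im=f["image"][(W[...,2]>.046)&(W[...,2]<.062)].astype(int)
    d=l[:,:2]-F[:2]; a=d@u[:2]; b=d@n[:2]
    k=(a>-.26)&(a<-.03)&(np.abs(b-.04)<.1)&(im[:,2]>1.6*im[:,0])&(im[:,2]<150)
    q=np.stack([a,b],1)[k]
    rc=cv2.minAreaRect((q*1000).astype(np.float32)); print(n_,"lip(al,lat,mm)",rc,k.sum(), "pct",np.percentile(q,[2,50,98],0).round(4).tolist())
    return f,W
E
python3 - <<'E'
from h import *
st()
shoe("scene","pics/s3.png",(230,180,550,420)); shoe("top"); shoe("wrist"); st()
E
```

```text
t 5.3 p [ 0.5427 -0.1026  0.041 ] al -0.164 0.0873 rot [ 3.142 -0.     2.632] f [-2.44  1.8   2.29] fu 0.38 fn 3.01 open 0.425 q [ 0.51  0.52 -0.55  2.    0.4   0.73  0.78]
scene lip(al,lat,mm) ((-180.65159606933594, 46.718055725097656), (108.63182830810547, 41.00777053833008), 70.99712371826172) 282 pct [[-0.1934, -0.0068], [-0.1852, 0.0325], [-0.1761, 0.0751]]Traceback (most recent call last):
  File "<stdin>", line 3, in <module>
  File "h.py", line 45, in shoe
    rc=cv2.minAreaRect((q*1000).astype(np.float32)); print(n_,"lip(al,lat,mm)",rc,k.sum(), "pct",np.percentile(q,[2,50,98],0).round(4).tolist())
                                                                                                 ~~~~~~~~~~~~~^^^^^^^^^^^^^^^
    return _quantile_unchecked(
        a, q, axis, out, overwrite_input, method, keepdims, weights)
    return _ureduce(a,
                    func=_quantile_ureduce_func,
    ...<5 lines>...
                    overwrite_input=overwrite_input,
                    method=method)
    r = func(a, **kwargs)
    result = _quantile(arr,
                       quantiles=q,
    ...<2 lines>...
                       out=out,
                       weights=wgt)
    slices_having_nans = np.isnan(arr[-1, ...])
                                  ~~~^^^^^^^^^
IndexError: index -1 is out of bounds for axis 0 with size 0
```

View pics/s3.png

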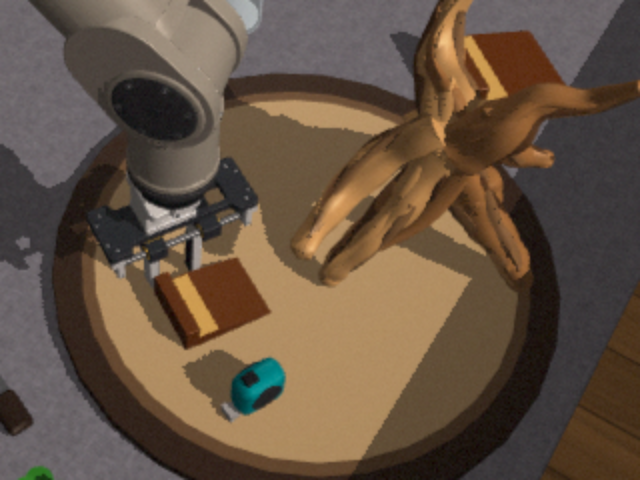

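Emit:
{"api": "play_rows", "payload": {
  "moves": [
    {"angular": [0, 0, 0], "travel": [-0.6, 0, 0], "fingers": 4},
    {"angular": [0, 0, 0], "travel": [-0.6, 0, 0], "fingers": 4},
    {"angular": [0, 0, 0], "travel": [-0.6, 0, 0], "fingers": 4},
    {"angular": [0, 0, 0], "travel": [-0.6, 0, 0], "fingers": 4},
    {"angular": [0, 0, 0], "travel": [-0.5, 0, 0], "fingers": 4},
    {"angular": [0, 0, 0], "travel": [-0.35, 0, 0], "fingers": 4},
    {"angular": [0, 0, 0], "travel": [-0.2, 0, 0], "fingers": 4},
    {"angular": [0, 0, 0], "travel": [0, 0, 0], "fingers": 4}
  ]
}}

```text
time_s: 6.4
eef_pos: [0.5725, -0.1192, 0.041]
tool_rot: [3.141, 0.0, 2.632]
wrist_force: [-0.6, 0.9, -0.0]
opening: 0.422
```

```bash
python3 - <<'E'
import re
s=open("h.py").read()
s=s[:s.index("def shoe(")]+'''
def shoe(n_="scene",pic=None,box=None):
    f=r.grab_frame(n_); W=cloud(f)
    if pic:
        i=f["image"]
        if box: i=cv2.resize(i[box[1]:box[3],box[0]:box[2]],None,fx=2,fy=2)
        cv2.imwrite(pic,i)
    im=f["image"].astype(int); hsv=cv2.cvtColor(f["image"],cv2.COLOR_BGR2HSV)
    d=W[...,:2]-F[:2]; a=d@u[:2]; b=d@n[:2]; z=W[...,2]
    with np.errstate(invalid="ignore"):
        box=(a>-.26)&(a<-.02)&(abs(b-.02)<.1)
        # lip top
        k=box&(z>.047)&(z<.062)&(hsv[...,0]<15)&(hsv[...,1]>120)
        k=cv2.morphologyEx(k.astype(np.uint8),cv2.MORPH_OPEN,np.ones((2,2)))>0
        nc,lab,stt,_=cv2.connectedComponentsWithStats(k.astype(np.uint8))
    if nc<2: print(n_,"none"); return f,W
    j=1+np.argmax(stt[1:,4]); q=np.stack([a,b],-1)[lab==j]*1000
    print(n_,"lip al,lat mm",cv2.minAreaRect(q.astype(np.float32)),len(q),np.percentile(q,[2,50,98],0).round(1).tolist())
    return f,W
'''
open("h.py","w").write(s)
E
python3 - <<'E'
from h import *
st()
shoe("scene","pics/s4.png",(230,180,550,420)); f,W=shoe("top","pics/t4.png",(200,80,440,300)); st()
E
```

```text
t 6.4 p [ 0.5725 -0.1192  0.041 ] al -0.164 0.0532 rot [3.141 0.    2.632] f [-0.63  0.85 -0.02] fu 0.44 fn 0.96 open 0.422 q [ 0.51  0.56 -0.54  1.92  0.4   0.76  0.81]
scene lip al,lat mm ((-182.69801330566406, 6.278186798095703), (96.05841827392578, 20.036317825317383), 80.88143157958984) 285 [[nan, nan], [nan, nan], [nan, nan]]
top none
t 6.5 p [ 0.5724 -0.1192  0.0411] al -0.164 0.0533 rot [3.141 0.    2.632] f [-0.53  0.16 -0.15] fu -0.12 fn 0.54 open 0.425 q [ 0.51  0.56 -0.54  1.92  0.4   0.76  0.81]
```

View pics/s4.png

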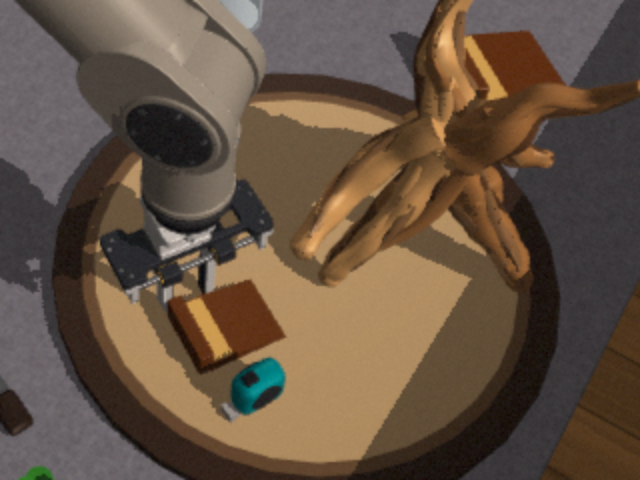

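View pics/t4.png

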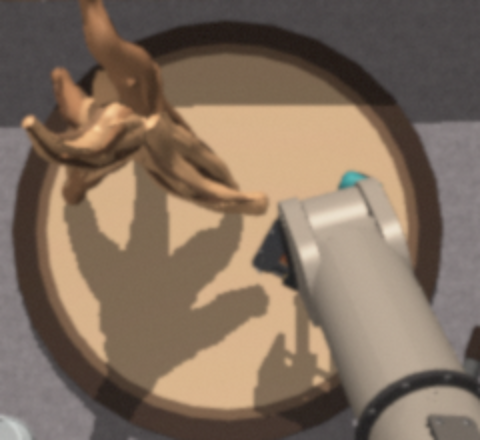

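Emit:
{"api": "play_rows", "payload": {
  "moves": [
    {"angular": [0, 0, 0], "travel": [1.0, 0, 0], "fingers": 4},
    {"angular": [0, 0, 0], "travel": [2.0, 0, 0], "fingers": 4},
    {"angular": [0, 0, 0], "travel": [0, 0, -2.5], "fingers": 4},
    {"angular": [0, 0, 0], "travel": [0, 0, -2.5], "fingers": 4},
    {"angular": [0, 0, 0], "travel": [0, 0, -2.5], "fingers": 4},
    {"angular": [0, 0, 0], "travel": [0, 0, -2.5], "fingers": 4},
    {"angular": [0, 0, 0], "travel": [0, 0, -2.5], "fingers": 4},
    {"angular": [0, 0, 0], "travel": [0, 0, -2.5], "fingers": 4}
  ]
}}

```text
time_s: 7.5
eef_pos: [0.5454, -0.1042, 0.1918]
tool_rot: [-3.141, 0.0, 2.632]
wrist_force: [0.3, 0.4, -0.3]
opening: 0.423
```

```bash
python3 - <<'E'
s=open("h.py").read()
s+='''
def Rt(deg): 
    a=np.deg2rad(deg); return rot(-n,u*np.sin(a)-Z*np.cos(a))
'''
open("h.py","w").write(s)
E
python3 - <<'E'
from h import *
st()
plan(al(-.245,.012,.15),Rt(41),16)
E
```

```text
t 7.5 p [ 0.5454 -0.1042  0.1918] al -0.1641 0.0842 rot [-3.141  0.     2.632] f [ 0.31  0.43 -0.29] fu 0.52 fn -0.06 open 0.423 q [ 0.6   0.33 -0.64  1.88  0.23  1.01  0.93]
{"angular":[-0.035, 0.035, 0.094],"travel":[-0.45, -0.51, 0.26]}
{"angular":[-0.035, 0.035, 0.093],"travel":[-0.51, -0.46, 0.23]}
{"angular":[-0.035, 0.035, 0.094],"travel":[-0.55, -0.43, 0.19]}
{"angular":[-0.035, 0.035, 0.093],"travel":[-0.6, -0.38, 0.16]}
{"angular":[-0.035, 0.035, 0.094],"travel":[-0.64, -0.33, 0.13]}
{"angular":[-0.035, 0.035, 0.093],"travel":[-0.67, -0.27, 0.09]}
{"angular":[-0.035, 0.035, 0.094],"travel":[-0.69, -0.2, 0.06]}
{"angular":[-0.035, 0.035, 0.094],"travel":[-0.71, -0.15, 0.02]}
{"angular":[-0.035, 0.035, 0.093],"travel":[-0.72, -0.08, 0.0]}
{"angular":[-0.035, 0.035, 0.094],"travel":[-0.73, -0.0, -0.02]}
{"angular":[-0.035, 0.035, 0.093],"travel":[-0.72, 0.06, -0.05]}
{"angular":[-0.035, 0.035, 0.094],"travel":[-0.71, 0.13, -0.08]}
{"angular":[-0.035, 0.035, 0.094],"travel":[-0.69, 0.19, -0.09]}
{"angular":[-0.035, 0.035, 0.093],"travel":[-0.67, 0.27, -0.11]}
{"angular":[-0.035, 0.035, 0.094],"travel":[-0.64, 0.33, -0.12]}
{"angular":[-0.035, 0.035, 0.093],"travel":[-0.59, 0.39, -0.13]}
end [ 0.56896227 -0.20999036  0.15002852] tgt [ 0.56899932 -0.21001159  0.15      ]
```

Emit:
{"api": "play_rows", "payload": {
  "moves": [
    {"angular": [-0.035, 0.035, 0.094], "travel": [-0.45, -0.51, 0.26], "fingers": 4},
    {"angular": [-0.035, 0.035, 0.093], "travel": [-0.51, -0.46, 0.23], "fingers": 4},
    {"angular": [-0.035, 0.035, 0.094], "travel": [-0.55, -0.43, 0.19], "fingers": 4},
    {"angular": [-0.035, 0.035, 0.093], "travel": [-0.6, -0.38, 0.16], "fingers": 4},
    {"angular": [-0.035, 0.035, 0.094], "travel": [-0.64, -0.33, 0.13], "fingers": 4},
    {"angular": [-0.035, 0.035, 0.093], "travel": [-0.67, -0.27, 0.09], "fingers": 4},
    {"angular": [-0.035, 0.035, 0.094], "travel": [-0.69, -0.2, 0.06], "fingers": 4},
    {"angular": [-0.035, 0.035, 0.094], "travel": [-0.71, -0.15, 0.02], "fingers": 4}
  ]
}}

```text
time_s: 8.5
eef_pos: [0.5575, -0.1572, 0.17]
tool_rot: [2.982, -0.355, 1.899]
wrist_force: [0.3, 0.4, 0.2]
opening: 0.428
```

Emit:
{"api": "play_rows", "payload": {
  "moves": [
    {"angular": [-0.035, 0.035, 0.093], "travel": [-0.72, -0.08, 0], "fingers": 4},
    {"angular": [-0.035, 0.035, 0.094], "travel": [-0.73, 0, -0.02], "fingers": 4},
    {"angular": [-0.035, 0.035, 0.093], "travel": [-0.72, 0.06, -0.05], "fingers": 4},
    {"angular": [-0.035, 0.035, 0.094], "travel": [-0.71, 0.13, -0.08], "fingers": 4},
    {"angular": [-0.035, 0.035, 0.094], "travel": [-0.69, 0.19, -0.09], "fingers": 4},
    {"angular": [-0.035, 0.035, 0.093], "travel": [-0.67, 0.27, -0.11], "fingers": 4},
    {"angular": [-0.035, 0.035, 0.094], "travel": [-0.64, 0.33, -0.12], "fingers": 4},
    {"angular": [-0.035, 0.035, 0.093], "travel": [-0.59, 0.39, -0.13], "fingers": 4}
  ]
}}

```text
time_s: 9.5
eef_pos: [0.5693, -0.2101, 0.1491]
tool_rot: [-3.14, -0.717, 1.057]
wrist_force: [-0.7, -0.6, 0.6]
opening: 0.426
```

Run:
```python
from h import *
shoe("scene","pics/s5.png",(230,180,550,420)); shoe("top","pics/t5.png",(200,80,440,300)); f,W=shoe("wrist","pics/w5.png"); st()
import pickle; pickle.dump((f,W),open("w5.pkl","wb"))
```

```text
scene lip al,lat mm ((-181.4564666748047, 6.0686492919921875), (96.76315307617188, 21.128101348876953), 82.75052642822266) 283 [[nan, nan], [nan, nan], [nan, nan]]
top lip al,lat mm ((-189.53921508789062, 3.904804229736328), (83.95416259765625, 15.728535652160645), 89.68180847167969) 169 [[-197.0, -35.6], [-189.2, 4.7], [-181.9, 44.8]]
wrist lip al,lat mm ((-179.87252807617188, -4.1685333251953125), (17.069549560546875, 91.42389678955078), 8.927631378173828) 2248 [[nan, nan], [nan, nan], [nan, nan]]
t 9.65 p [ 0.5688 -0.2103  0.1488] al -0.2454 0.012 rot [-3.141 -0.715  1.061] f [-0.28  0.57  0.01] fu 0.36 fn 0.52 open 0.427 q [ 1.    0.56 -0.5   1.85 -0.59  0.93  0.45]
```

View pics/s5.png

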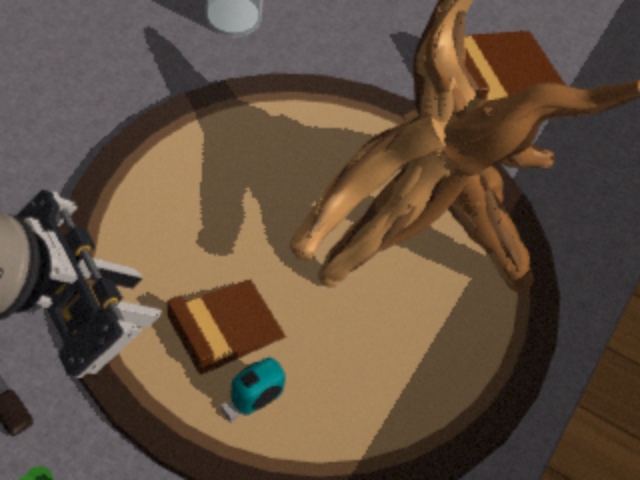

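View pics/t5.png

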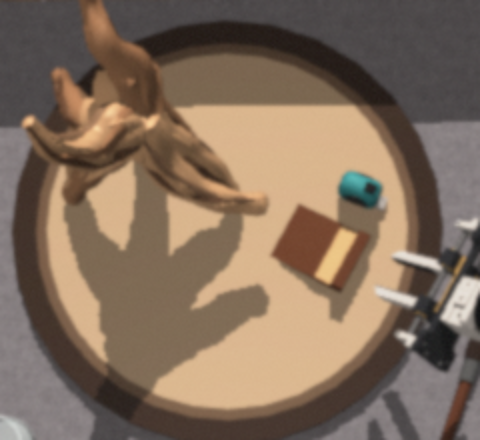

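View pics/w5.png

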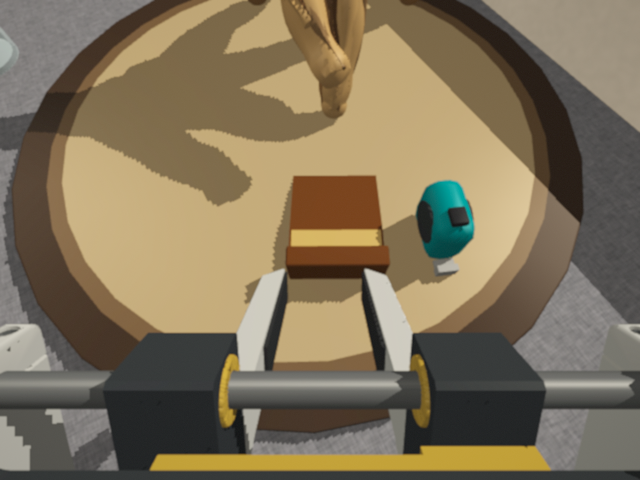

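Run:
```python
from h import *
import pickle
f,W=pickle.load(open("w5.pkl","rb"))
im=f["image"]; hsv=cv2.cvtColor(im,cv2.COLOR_BGR2HSV)
d=W[...,:2]-F[:2]; a=d@u[:2]; b=d@n[:2]; z=W[...,2]
v,uu=np.mgrid[0:480,0:640]
def rows(nm,box,z0,z1):
    x0,y0,x1,y1=box
    k=(v>=y0)&(v<y1)&(uu>=x0)&(uu<x1)&(z>z0)&(z<z1)
    q=np.stack([a,b],-1)[k]*1000
    print(nm,len(q),np.percentile(q,[1,5,50,95,99],0).round(1).tolist())
rows("lip top",(270,240,400,285),.047,.062)
rows("seat",(270,225,400,255),.026,.040)
for z0 in (.024,.03,.036,.042,.05,.06): rows("foot%.3f"%z0,(300,80,370,125),z0,z0+.008)
rows("branch",(290,40,370,100),.09,.14)
rows("tape",(410,170,480,265),.05,.09)
rows("tape tongue",(425,250,465,280),.02,.05)
# lip back edge line: for columns, lip-top points
k=(v>=240)&(v<285)&(uu>270)&(uu<400)&(z>.050)&(z<.058)
for c in range(285,395,15):
    kk=k&(abs(uu-c)<6)
    if kk.sum()>5: print(c,(b[kk].mean()*1000).round(1),np.percentile(a[kk]*1000,[3,50,97]).round(1))
cv2.imwrite("pics/w5c.png",cv2.resize(im[20:300,240:500],None,fx=2.1,fy=2.1))
```

```text
lip top 2377 [[-194.1, -39.6], [-193.8, -36.2], [-186.5, 1.3], [-177.4, 38.4], [-176.4, 41.8]]
seat 1971 [[-166.8, -40.2], [-166.0, -36.8], [-157.0, 1.0], [-146.9, 38.7], [-145.9, 42.1]]
foot0.024 72 [[-16.6, -11.3], [-16.3, -9.6], [-14.4, 1.1], [-9.5, 11.7], [-6.7, 13.3]]
foot0.030 166 [[-16.5, -12.3], [-16.3, -11.1], [-13.7, 1.8], [-5.1, 13.3], [-3.5, 14.4]]
foot0.036 174 [[-16.4, -12.0], [-15.8, -10.9], [-11.6, 1.9], [-4.0, 13.3], [-3.4, 14.3]]
foot0.042 168 [[-16.7, -14.8], [-15.8, -13.3], [-10.5, -1.0], [-3.5, 14.2], [-0.9, 15.3]]
foot0.050 256 [[-16.3, -17.6], [-15.2, -15.5], [-9.0, 0.6], [0.3, 14.5], [3.3, 16.2]]
foot0.060 112 [[-13.1, -16.1], [-12.5, -14.9], [-9.4, -5.7], [-0.3, 3.2], [0.4, 5.1]]
branch 1972 [[-57.9, -19.4], [-57.1, -10.5], [-44.5, 8.0], [11.2, 26.6], [16.6, 32.2]]
tape 2999 [[-179.3, -107.1], [-178.2, -103.3], [-158.5, -86.0], [-131.0, -73.5], [-126.8, -72.2]]
tape tongue 642 [[-191.3, -104.7], [-190.8, -102.8], [-179.6, -91.6], [-175.4, -80.1], [-172.4, -78.4]]
285 40.8 [-193.7 -186.3 -177.7]
300 31.2 [-193.6 -185.7 -176.4]
315 19.1 [-193.8 -185.7 -176.5]
330 7.1 [-193.7 -185.9 -176.7]
345 -5.0 [-193.7 -186.1 -176.7]
360 -17.0 [-193.9 -186.2 -177.1]
375 -29.1 [-193.8 -186.2 -176.9]
390 -38.6 [-193.7 -186.6 -177.3]
```

View pics/w5c.png

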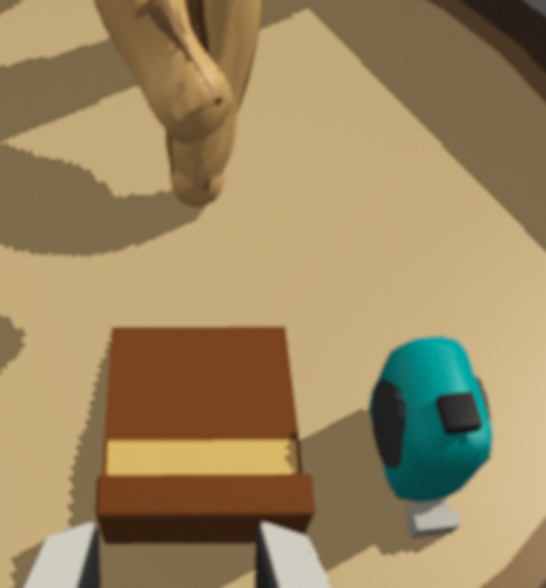

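Run:
```python
from h import *
plan(al(-.238,.012,.0445),Rt(41),8,al(-.245,.012,.15),Rt(41))
print(Rt(41).inv().apply(u))
```

```text
{"angular":[0.0, -0.0, 0.0],"travel":[-0.8, -0.0, 1.05]}
{"angular":[0.0, 0.0, 0.0],"travel":[-0.8, -0.0, 1.06]}
{"angular":[0.0, 0.0, 0.0],"travel":[-0.8, -0.0, 1.05]}
{"angular":[0.0, 0.0, 0.0],"travel":[-0.8, -0.0, 1.05]}
{"angular":[0.0, 0.0, 0.0],"travel":[-0.8, -0.0, 1.05]}
{"angular":[0.0, 0.0, 0.0],"travel":[-0.79, -0.0, 1.06]}
{"angular":[0.0, 0.0, 0.0],"travel":[-0.8, -0.0, 1.05]}
{"angular":[0.0, 0.0, 0.0],"travel":[-0.8, -0.0, 1.05]}
end [ 0.57242128 -0.20388872  0.04453128] tgt [ 0.57241434 -0.20390114  0.0445    ]
[ 7.54709580e-01 -3.09201939e-17  6.56059029e-01]
```

Emit:
{"api": "play_rows", "payload": {
  "moves": [
    {"angular": [0, 0, 0], "travel": [-0.9, 0, 1.2], "fingers": 4},
    {"angular": [0, 0, 0], "travel": [-0.9, 0, 1.2], "fingers": 4},
    {"angular": [0, 0, 0], "travel": [-0.9, 0, 1.2], "fingers": 4},
    {"angular": [0, 0, 0], "travel": [-0.9, 0, 1.2], "fingers": 4},
    {"angular": [0, 0, 0], "travel": [-0.9, 0, 1.2], "fingers": 4},
    {"angular": [0, 0, 0], "travel": [-0.9, 0, 1.2], "fingers": 4},
    {"angular": [0, 0, 0], "travel": [-0.99, 0, 1.22], "fingers": 4},
    {"angular": [0, 0, 0], "travel": [0, 0, 0], "fingers": 4}
  ]
}}

```text
time_s: 10.65
eef_pos: [0.5726, -0.2038, 0.0425]
tool_rot: [-3.139, -0.716, 1.06]
wrist_force: [-0.5, 0.1, -0.4]
opening: 0.429
```

Run:
```python
from h import *
st()
f,W=shoe("scene","pics/s6.png",(180,180,500,420)); st()
```

```text
t 10.65 p [ 0.5726 -0.2038  0.0425] al -0.2378 0.0119 rot [-3.139 -0.716  1.06 ] f [-0.48  0.08 -0.43] fu -0.17 fn 0.46 open 0.429 q [ 0.99  0.72 -0.5   1.88 -0.59  0.76  0.54]
scene lip al,lat mm ((-180.60267639160156, -0.7922935485839844), (82.48171997070312, 25.495628356933594), 89.46527099609375) 284 [[-192.8, -41.0], [-184.1, -5.1], [-173.9, 37.5]]
t 10.7 p [ 0.573  -0.204   0.0433] al -0.2378 0.0115 rot [-3.141 -0.716  1.06 ] f [ 0.09 -0.26  1.55] fu -0.18 fn -0.2 open 0.426 q [ 0.99  0.72 -0.5   1.88 -0.59  0.76  0.54]
```

View pics/s6.png

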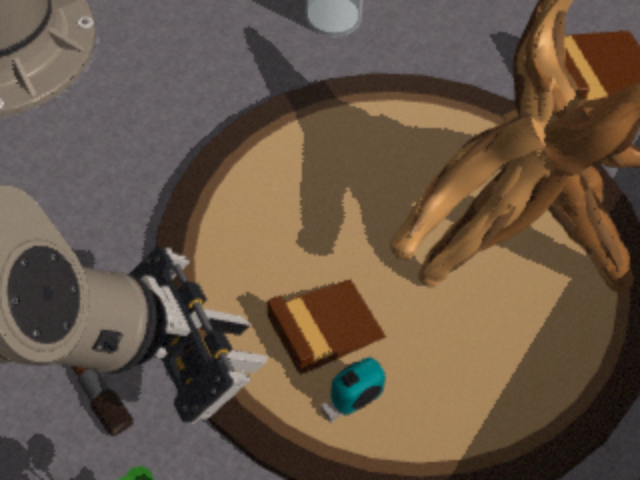

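Emit:
{"api": "play_rows", "payload": {
  "moves": [
    {"angular": [0, 0, 0], "travel": [0.755, 0, 0.656], "fingers": 4},
    {"angular": [0, 0, 0], "travel": [0.755, 0, 0.656], "fingers": 4},
    {"angular": [0, 0, 0], "travel": [0.755, 0, 0.656], "fingers": 4},
    {"angular": [0, 0, 0], "travel": [0.755, 0, 0.656], "fingers": 4},
    {"angular": [0, 0, 0], "travel": [0.755, 0, 0.656], "fingers": 4},
    {"angular": [0, 0, 0], "travel": [0.755, 0, 0.656], "fingers": 4},
    {"angular": [0, 0, 0], "travel": [0.755, 0, 0.656], "fingers": 4},
    {"angular": [0, 0, 0], "travel": [0.755, 0, 0.656], "fingers": 4}
  ]
}}

```text
time_s: 11.7
eef_pos: [0.6125, -0.1338, 0.0438]
tool_rot: [3.141, -0.716, 1.061]
wrist_force: [-1.5, -2.9, 2.3]
opening: 0.433
```

```bash
cat >> h.py <<'E'
def wr(tag):
    import pickle
    f=r.grab_frame("wrist"); W=cloud(f); pickle.dump((f,W),open("w.pkl","wb"))
    cv2.imwrite(f"pics/w{tag}.png",f["image"])
    hsv=cv2.cvtColor(f["image"],cv2.COLOR_BGR2HSV)
    d=W[...,:2]-F[:2]; a=d@u[:2]*1000; b=d@n[:2]*1000; z=W[...,2]
    with np.errstate(invalid="ignore"):
        k=(z>.048)&(z<.060)&(a>-220)&(a<-10)&(abs(b)<50)&(hsv[...,0]<15)&(hsv[...,1]>100)
        k=cv2.morphologyEx(k.astype(np.uint8),cv2.MORPH_OPEN,np.ones((3,3)))>0
    nc,lab,s,_=cv2.connectedComponentsWithStats(k.astype(np.uint8))
    for j in np.argsort(-s[1:,4])[:2]+1:
        m=lab==j; print("lip?",s[j].tolist(),"al",np.percentile(a[m],[2,50,98]).round(1),"lat",np.percentile(b[m],[2,50,98]).round(1),"slope",np.polyfit(b[m],a[m],1)[0].round(4))
    return f,W,a,b,z
E
python3 - <<'E'
from h import *
st(); wr("7"); st()
f,W=shoe("scene","pics/s7.png",(180,180,500,420))
E
```

```text
t 11.7 p [ 0.6125 -0.1338  0.0438] al -0.1572 0.0113 rot [ 3.141 -0.716  1.061] f [-1.49 -2.9   2.29] fu -3.26 fn -0.11 open 0.433 q [ 0.89  0.72 -0.54  1.9  -0.63  0.67  0.48]
lip? [260, 227, 167, 37, 5722] al [-139.2 -132.  -122.6] lat [-37.6   1.5  41. ] slope 0.0043
t 11.75 p [ 0.6129 -0.1321  0.0441] al -0.1556 0.0116 rot [ 3.141 -0.717  1.063] f [0.7  0.15 0.62] fu 0.47 fn -0.54 open 0.425 q [ 0.89  0.72 -0.54  1.9  -0.63  0.67  0.48]
scene lip al,lat mm ((-123.78399658203125, 5.018272399902344), (93.5512924194336, 26.238229751586914), 87.19659423828125) 270 [[nan, nan], [nan, nan], [nan, nan]]
```

View pics/w7.png

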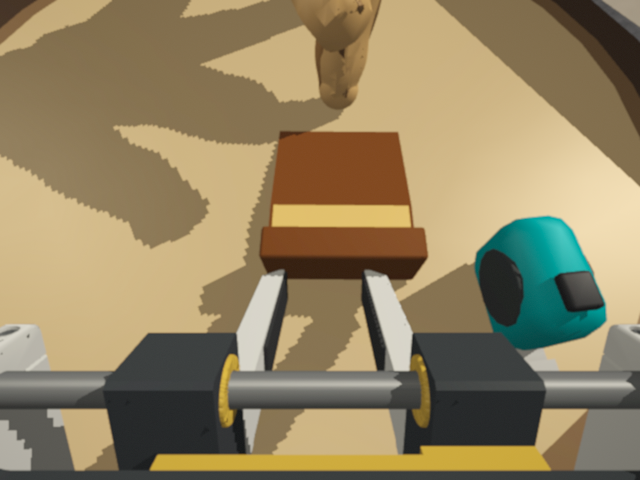

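View pics/s7.png

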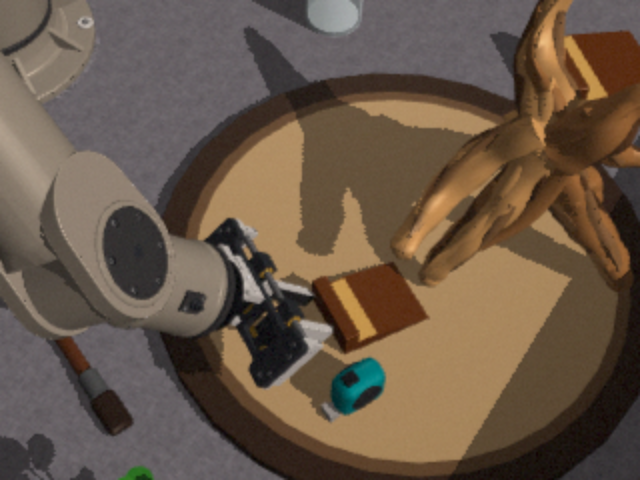

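Emit:
{"api": "play_rows", "payload": {
  "moves": [
    {"angular": [0, 0, 0], "travel": [0.453, 0, 0.394], "fingers": 4},
    {"angular": [0, 0, 0], "travel": [0.453, 0, 0.394], "fingers": 4},
    {"angular": [0, 0, 0], "travel": [0.453, 0, 0.394], "fingers": 4},
    {"angular": [0, 0, 0], "travel": [0.453, 0, 0.394], "fingers": 4},
    {"angular": [0, 0, 0], "travel": [0.453, 0, 0.394], "fingers": 4},
    {"angular": [0, 0, 0], "travel": [0.453, 0, 0.394], "fingers": 4},
    {"angular": [0, 0, 0], "travel": [0.453, 0, 0.394], "fingers": 4},
    {"angular": [0, 0, 0], "travel": [0.453, 0, 0.394], "fingers": 4}
  ]
}}

```text
time_s: 12.8
eef_pos: [0.6357, -0.0941, 0.0435]
tool_rot: [3.14, -0.714, 1.06]
wrist_force: [-6.3, -9.5, 5.1]
opening: 0.424
```

Run:
```python
from h import *
st(); wr("8"); st()
f,W=shoe("scene","pics/s8.png",(220,180,540,420));st()
```

```text
t 12.8 p [ 0.6357 -0.0941  0.0435] al -0.1113 0.0103 rot [ 3.14  -0.714  1.06 ] f [-6.32 -9.52  5.12] fu -11.39 fn 0.87 open 0.424 q [ 0.82  0.72 -0.55  1.91 -0.65  0.61  0.44]
lip? [260, 228, 168, 37, 5750] al [-94.1 -86.8 -77.4] lat [-38.7   0.5  39.9] slope 0.0118
t 12.85 p [ 0.6361 -0.0929  0.0437] al -0.1101 0.0106 rot [ 3.14  -0.715  1.061] f [-1.42 -4.74  1.15] fu -4.83 fn -1.08 open 0.425 q [ 0.82  0.72 -0.55  1.91 -0.65  0.61  0.44]
scene lip al,lat mm ((-79.85550689697266, 7.0700225830078125), (98.65582275390625, 20.810176849365234), 80.32321166992188) 257 [[nan, nan], [nan, nan], [nan, nan]]
t 12.9 p [ 0.6359 -0.0929  0.0438] al -0.1101 0.0107 rot [ 3.14  -0.715  1.061] f [-2.19 -4.27  0.8 ] fu -4.8 fn -0.18 open 0.428 q [ 0.82  0.72 -0.55  1.91 -0.65  0.61  0.44]
```

View pics/w8.png

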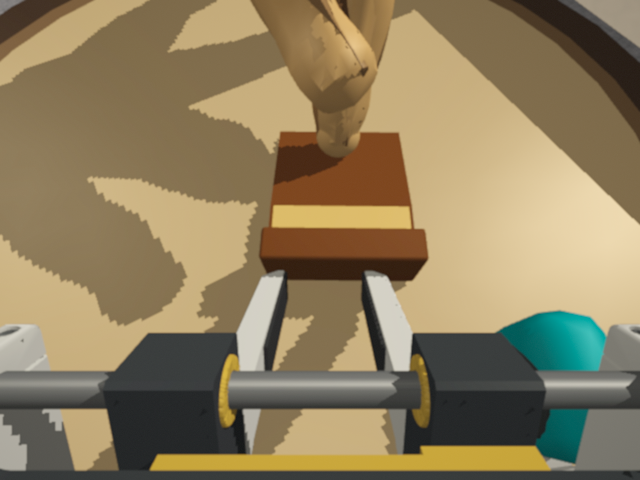

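View pics/s8.png

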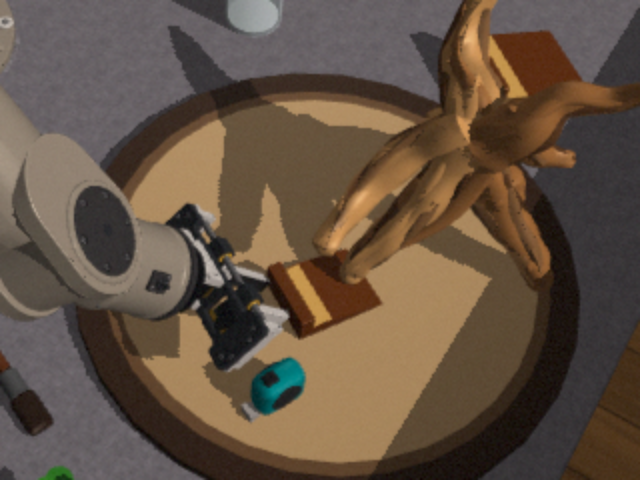

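```bash
cat >> h.py <<'E'
def drift(tag=None):
    import pickle
    D=pickle.load(open("d0.pkl","rb")); f0=D["scene"][0]["image"]; f1=r.grab_frame("scene")["image"]
    if tag: cv2.imwrite(f"pics/s{tag}.png",cv2.resize(f1[180:420,220:540],None,fx=2,fy=2))
    g0=cv2.cvtColor(f0,6);g1=cv2.cvtColor(f1,6)
    for nm,(x0,y0,x1,y1) in dict(footA=(476,285,500,325),branchtip=(376,288,396,312),foot=(388,302,406,324),top=(495,145,535,170),right=(525,212,556,235),board=(500,340,512,360),tape=(343,357,377,393)).items():
        T=g0[y0:y1,x0:x1]; S=g1[y0-14:y1+14,x0-14:x1+14]
        R=cv2.matchTemplate(S,T,cv2.TM_CCOEFF_NORMED); _,mx,_,(px,py)=cv2.minMaxLoc(R)
        def sub(a,i): 
            return i+ (0 if not 0<i<len(a)-1 else .5*(a[i-1]-a[i+1])/(a[i-1]-2*a[i]+a[i+1]))
        print(nm,"shift px",round(sub(R[py],px)-14,2),round(sub(R[:,px],py)-14,2),round(mx,3))
E
python3 - <<'E'
from h import *
drift("8b"); st()
import pickle
f=pickle.load(open("d0.pkl","rb"))["scene"][0]
A=np.array([.88,.115,.03]); p=proj(f,[A,A+.004*u,A-.004*n]); print(p-p[0])
E
```

```text
footA shift px 0.75 0.05 0.959
branchtip shift px 1.79 -3.21 0.879
foot shift px 3.94 -5.01 0.825
top shift px 0.01 0.02 0.996
right shift px 2.96 -0.96 0.938
board shift px 0.04 0.15 0.952
tape shift px 0.05 0.03 0.988
t 12.95 p [ 0.6359 -0.093   0.0437] al -0.1102 0.0107 rot [ 3.14  -0.715  1.061] f [-0.6  -3.8  -0.25] fu -3.61 fn -1.33 open 0.423 q [ 0.82  0.72 -0.55  1.91 -0.65  0.61  0.44]
[[ 0.          0.        ]
 [ 1.38990314 -0.65207097]
 [ 1.04430807  1.33263017]]
```

```bash
cat >> h.py <<'E'
def footA(tag=None):
    import pickle
    f0=pickle.load(open("d0.pkl","rb"))["scene"][0]["image"]; f1=r.grab_frame("scene")["image"]
    if tag:
        a=np.hstack([i[290:330,470:510] for i in (f0,f1)]); cv2.imwrite(f"pics/fa{tag}.png",cv2.resize(a,None,fx=9,fy=9,interpolation=cv2.INTER_CUBIC))
    g0=cv2.cvtColor(f0,6).astype(np.float32);g1=cv2.cvtColor(f1,6).astype(np.float32)
    for nm,(x0,y0,x1,y1) in dict(A_low=(480,308,502,324),A_mid=(472,294,500,308),A_up=(465,278,495,294)).items():
        T=g0[y0:y1,x0:x1]; S=g1[y0-6:y1+6,x0-6:x1+6]
        up=lambda i: cv2.resize(i,None,fx=8,fy=8,interpolation=cv2.INTER_CUBIC)
        R=cv2.matchTemplate(up(S),up(T),cv2.TM_CCOEFF_NORMED); _,mx,_,(px,py)=cv2.minMaxLoc(R)
        print(nm,px/8-6,py/8-6,round(mx,3))
E
python3 - <<'E'
from h import *
footA("1")
E
```

```text
A_low 0.375 -0.375 0.972
A_mid 0.375 -1.0 0.981
A_up 1.125 -0.25 0.974
```

View pics/fa1.png

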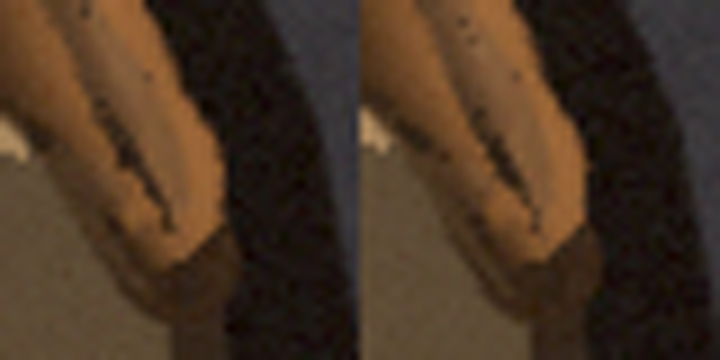

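Emit:
{"api": "play_rows", "payload": {
  "moves": [
    {"angular": [0, 0, 0], "travel": [0.151, 0, 0.131], "fingers": 4},
    {"angular": [0, 0, 0], "travel": [0.151, 0, 0.131], "fingers": 4},
    {"angular": [0, 0, 0], "travel": [0.151, 0, 0.131], "fingers": 4},
    {"angular": [0, 0, 0], "travel": [0.151, 0, 0.131], "fingers": 4},
    {"angular": [0, 0, 0], "travel": [0.151, 0, 0.131], "fingers": 4},
    {"angular": [0, 0, 0], "travel": [0.151, 0, 0.131], "fingers": 4},
    {"angular": [0, 0, 0], "travel": [0.151, 0, 0.131], "fingers": 4},
    {"angular": [0, 0, 0], "travel": [0.151, 0, 0.131], "fingers": 4}
  ]
}}

```text
time_s: 14.0
eef_pos: [0.6434, -0.0799, 0.0436]
tool_rot: [3.14, -0.715, 1.06]
wrist_force: [-5.8, -9.7, 4.1]
opening: 0.423
```

Run:
```python
from h import *
st(); wr("9"); drift("9"); footA()
```

```text
t 14.0 p [ 0.6434 -0.0799  0.0436] al -0.0951 0.0105 rot [ 3.14  -0.715  1.06 ] f [-5.75 -9.71  4.08] fu -11.29 fn 0.28 open 0.423 q [ 0.8   0.72 -0.56  1.91 -0.66  0.59  0.42]
lip? [260, 227, 168, 38, 5766] al [-77.8 -70.6 -61.1] lat [-38.5   0.8  40.2] slope 0.0128
footA shift px 0.85 -0.73 0.95
branchtip shift px 2.36 -3.62 0.856
foot shift px 11.01 -13.12 0.76
top shift px -0.0 0.02 0.997
right shift px 4.9 -1.3 0.914
board shift px 0.1 0.04 0.961
tape shift px 0.03 0.03 0.985
A_low 0.75 -0.625 0.963
A_mid 0.875 -1.0 0.967
A_up 1.75 -0.75 0.962
```

View pics/s9.png

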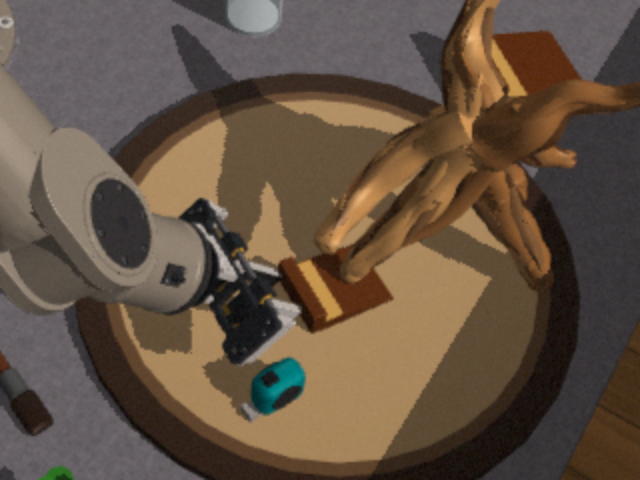

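```bash
cat >> h.py <<'E'
def foot(pk="w.pkl",cols=(315,365)):
    import pickle
    f,W=pickle.load(open(pk,"rb")); d=W[...,:2]-F[:2]; a=d@u[:2]*1000; b=d@n[:2]*1000; z=W[...,2]*1000
    # walk up each column from the seat: first pixel whose z exceeds local ramp by >4mm => foot; report profile at center
    for c in range(cols[0],cols[1],12):
        print(c,[(v,int(a[v,c].round()),int(z[v,c].round())) for v in range(90,236,6) if np.isfinite(z[v,c])])
E
python3 - <<'E'
from h import *
foot("w5.pkl",(325,350)) 
foot();
E
```

```text
325 [(90, -7, 57), (96, -9, 51), (102, -7, 41), (108, -11, 37), (114, -11, 28), (120, -11, 18), (126, -19, 18), (132, -28, 19), (138, -35, 18), (144, -43, 17), (150, -51, 17), (156, -59, 18), (162, -66, 17), (168, -75, 19), (174, -82, 19), (180, -90, 20), (186, -98, 21), (192, -106, 23), (198, -114, 26), (204, -121, 25), (210, -128, 27), (216, -136, 29), (222, -143, 30), (228, -149, 31), (234, -156, 32)]
337 [(90, -10, 60), (96, -13, 55), (102, -15, 49), (108, -15, 41), (114, -15, 32), (120, -11, 19), (126, -20, 19), (132, -27, 18), (138, -36, 18), (144, -44, 19), (150, -52, 19), (156, -60, 19), (162, -66, 17), (168, -74, 17), (174, -82, 19), (180, -90, 19), (186, -99, 22), (192, -107, 24), (198, -114, 25), (204, -121, 25), (210, -128, 27), (216, -136, 29), (222, -142, 30), (228, -150, 32), (234, -156, 34)]
349 [(90, -4, 54), (96, -3, 46), (102, 16, 18), (108, 7, 19), (114, -2, 18), (120, -10, 17), (126, -20, 19), (132, -27, 18), (138, -35, 18), (144, -44, 19), (150, -52, 18), (156, -59, 18), (162, -68, 19), (168, -75, 19), (174, -81, 17), (180, -90, 20), (186, -98, 22), (192, -107, 
[... 1447 characters left out ...]
26, -53, 121), (132, -10, 67), (138, -10, 63), (144, -11, 59), (150, -11, 54), (156, -13, 50), (162, -12, 44), (168, -14, 40), (174, -9, 27), (180, -14, 28), (186, -19, 28), (192, -25, 30), (198, -29, 31), (204, -33, 31), (210, -38, 33), (216, -43, 34), (222, -46, 33), (228, -61, 54), (234, -64, 55)]
363 [(90, -48, 132), (96, -49, 130), (102, -50, 128), (108, -49, 124), (114, -51, 124), (120, -50, 120), (126, -2, 63), (132, -4, 60), (138, -5, 57), (144, -5, 51), (150, 14, 22), (156, 8, 23), (162, 2, 24), (168, -3, 26), (174, -10, 28), (180, -15, 28), (186, -19, 29), (192, -24, 30), (198, -29, 31), (204, -33, 31), (210, -38, 32), (216, -42, 32), (222, -47, 34), (228, -60, 53), (234, -64, 54)]
```

View pics/w9.png

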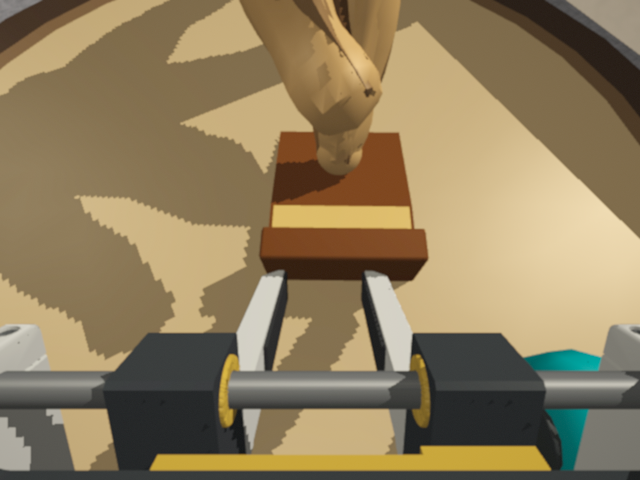

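Emit:
{"api": "play_rows", "payload": {
  "moves": [
    {"angular": [0, 0, 0], "travel": [0.151, 0, 0.131], "fingers": 4},
    {"angular": [0, 0, 0], "travel": [0.151, 0, 0.131], "fingers": 4},
    {"angular": [0, 0, 0], "travel": [0.151, 0, 0.131], "fingers": 4},
    {"angular": [0, 0, 0], "travel": [0.151, 0, 0.131], "fingers": 4},
    {"angular": [0, 0, 0], "travel": [0.151, 0, 0.131], "fingers": 4},
    {"angular": [0, 0, 0], "travel": [0.151, 0, 0.131], "fingers": 4},
    {"angular": [0, 0, 0], "travel": [0.151, 0, 0.131], "fingers": 4},
    {"angular": [0, 0, 0], "travel": [0.151, 0, 0.131], "fingers": 4}
  ]
}}

```text
time_s: 15.15
eef_pos: [0.6512, -0.0657, 0.0436]
tool_rot: [3.141, -0.715, 1.06]
wrist_force: [-5.1, -9.0, 3.9]
opening: 0.422
```

Run:
```python
from h import *
st(); wr("10"); st(); drift("10"); footA(); foot("w.pkl",(327,345))
```

```text
t 15.15 p [ 0.6512 -0.0657  0.0436] al -0.0789 0.0106 rot [ 3.141 -0.715  1.06 ] f [-5.08 -8.98  3.89] fu -10.31 fn 0.06 open 0.422 q [ 0.78  0.72 -0.56  1.9  -0.67  0.58  0.41]
lip? [260, 227, 168, 38, 5750] al [-61.7 -54.4 -45. ] lat [-38.4   0.8  40.2] slope 0.0144
t 15.2 p [ 0.6513 -0.0654  0.0436] al -0.0786 0.0107 rot [ 3.141 -0.715  1.06 ] f [-3.18 -6.94  1.24] fu -7.61 fn -0.61 open 0.425 q [ 0.77  0.72 -0.56  1.9  -0.67  0.58  0.41]
footA shift px 1.25 -1.45 0.925
branchtip shift px 3.14 -4.86 0.859
foot shift px 11.6 -14 0.739
top shift px 0.0 0.02 0.997
right shift px 6.78 -1.92 0.912
board shift px 0.06 -0.0 0.96
tape shift px 0.06 0.07 0.983
A_low 0.875 -0.625 0.955
A_mid 1.125 -1.625 0.956
A_up 2.5 -0.875 0.938
327 [(90, -40, 139), (96, -41, 138), (102, -43, 138), (108, -44, 136), (114, -47, 137), (120, -47, 134), (126, -49, 134), (132, -50, 133), (138, -51, 131), (144, -52, 129), (150, -52, 126), (156, -51, 122), (162, -8, 60), (168, -8, 55), (174, -9, 51), (180, -11, 48), (186, -12, 43), (192, -8, 30), (198, -14, 33), (204, -17, 31), (210, -22, 33), (216, -26, 33), (222, -30, 33), (228, -44, 53), (234, -48, 54)]
339 [(90, -41, 140), (96, -43, 139), (102, -44, 138), (108, -46, 138), (114, -47, 137), (120, -49, 136), (126, -50, 135), (132, -51, 134), (138, -51, 130), (144, -51, 128), (150, -52, 126), (156, -51, 121), (162, -12, 66), (168, -13, 62), (174, -14, 58), (180, -14, 52), (186, -14, 46), (192, -15, 41), (198, -13, 32), (204, -17, 31), (210, -22, 33), (216, -27, 33), (222, -30, 33), (228, -44, 53), (234, -48, 55)]
```

View pics/s10.png

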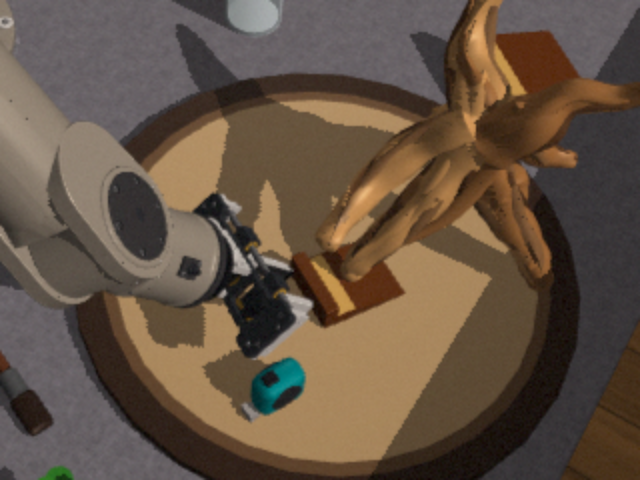

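Emit:
{"api": "play_rows", "payload": {
  "moves": [
    {"angular": [0, 0, 0], "travel": [0.151, 0, 0.131], "fingers": 4},
    {"angular": [0, 0, 0], "travel": [0.151, 0, 0.131], "fingers": 4},
    {"angular": [0, 0, 0], "travel": [0.151, 0, 0.131], "fingers": 4},
    {"angular": [0, 0, 0], "travel": [0.151, 0, 0.131], "fingers": 4},
    {"angular": [0, 0, 0], "travel": [0.151, 0, 0.131], "fingers": 4},
    {"angular": [0, 0, 0], "travel": [0.151, 0, 0.131], "fingers": 4},
    {"angular": [0, 0, 0], "travel": [0.151, 0, 0.131], "fingers": 4},
    {"angular": [0, 0, 0], "travel": [0.151, 0, 0.131], "fingers": 4}
  ]
}}

```text
time_s: 16.3
eef_pos: [0.659, -0.0517, 0.0436]
tool_rot: [3.141, -0.715, 1.06]
wrist_force: [-5.2, -9.0, 2.7]
opening: 0.425
```

Run:
```python
from h import *
st(); wr("11"); st(); drift("11"); footA(); foot("w.pkl",(327,345))
```

```text
t 16.3 p [ 0.659  -0.0517  0.0436] al -0.0629 0.0107 rot [ 3.141 -0.715  1.06 ] f [-5.18 -9.01  2.68] fu -10.39 fn 0.13 open 0.425 q [ 0.75  0.72 -0.57  1.9  -0.67  0.56  0.39]
lip? [260, 227, 168, 38, 5783] al [-45.5 -38.2 -28.7] lat [-38.3   1.1  40.3] slope 0.0147
t 16.35 p [ 0.6591 -0.0512  0.0437] al -0.0624 0.0108 rot [ 3.141 -0.715  1.061] f [-2.89 -6.78  1.03] fu -7.32 fn -0.79 open 0.425 q [ 0.75  0.72 -0.57  1.9  -0.67  0.56  0.39]
footA shift px 1.74 -1.13 0.904
branchtip shift px 3.82 -6.19 0.859
foot shift px 11.04 -14 0.639
top shift px 0.0 0.02 0.996
right shift px 8.63 -2.33 0.854
board shift px 0.02 0.16 0.951
tape shift px 0.0 0.01 0.998
A_low 1.25 -1.25 0.941
A_mid 1.375 -2.125 0.938
A_up 3.25 -1.125 0.915
327 [(90, -30, 145), (96, -32, 145), (102, -33, 144), (108, -35, 144), (114, -36, 142), (120, -38, 142), (126, -39, 141), (132, -41, 140), (138, -42, 140), (144, -43, 138), (150, -45, 138), (156, -47, 138), (162, -49, 137), (168, -50, 136), (174, -50, 133), (180, -50, 131), (186, -49, 126), (192, -8, 56), (198, -10, 53), (204, -12, 50), (210, -12, 44), (216, -10, 33), (222, -14, 32), (228, -28, 54), (234, -32, 55)]
339 [(90, -31, 145), (96, -32, 145), (102, -34, 145), (108, -36, 144), (114, -38, 144), (120, -39, 143), (126, -40, 142), (132, -42, 142), (138, -43, 141), (144, -45, 140), (150, -47, 140), (156, -48, 139), (162, -49, 138), (168, -50, 136), (174, -50, 134), (180, -50, 130), (186, -50, 127), (192, -13, 64), (198, -13, 59), (204, -13, 52), (210, -14, 48), (216, -10, 32), (222, -14, 33), (228, -29, 55), (234, -32, 55)]
```

View pics/s11.png

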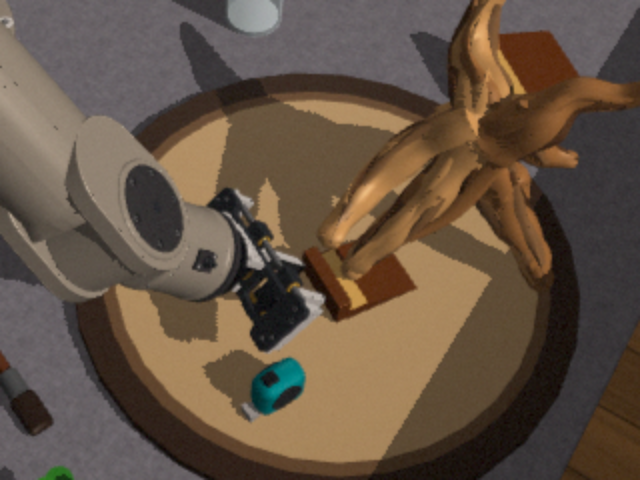

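View pics/w11.png

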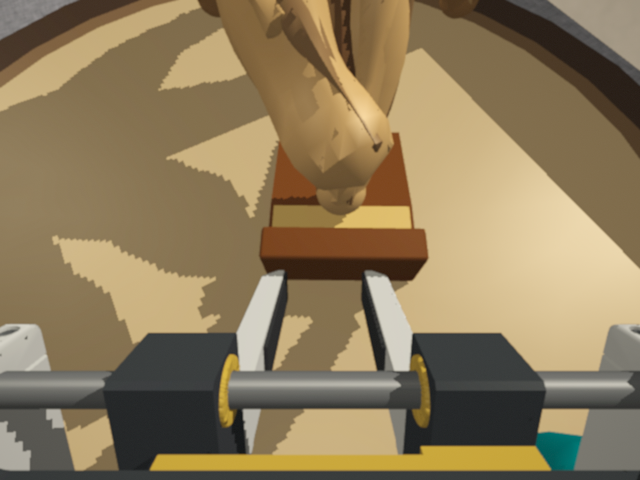

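Emit:
{"api": "play_rows", "payload": {
  "moves": [
    {"angular": [0, 0, 0], "travel": [0.075, 0, 0.066], "fingers": 4},
    {"angular": [0, 0, 0], "travel": [0.075, 0, 0.066], "fingers": 4},
    {"angular": [0, 0, 0], "travel": [0.075, 0, 0.066], "fingers": 4},
    {"angular": [0, 0, 0], "travel": [0.075, 0, 0.066], "fingers": 4},
    {"angular": [0, 0, 0], "travel": [0.075, 0, 0.066], "fingers": 4},
    {"angular": [0, 0, 0], "travel": [0.075, 0, 0.066], "fingers": 4},
    {"angular": [0, 0, 0], "travel": [0.075, 0, 0.066], "fingers": 4},
    {"angular": [0, 0, 0], "travel": [0.075, 0, 0.066], "fingers": 4}
  ]
}}

```text
time_s: 17.45
eef_pos: [0.6629, -0.0444, 0.0436]
tool_rot: [3.141, -0.715, 1.06]
wrist_force: [-4.4, -7.2, 2.9]
opening: 0.429
```

Run:
```python
from h import *
st(); wr("12"); st(); footA(); foot("w.pkl",(327,345))
```

```text
t 17.45 p [ 0.6629 -0.0444  0.0436] al -0.0546 0.0108 rot [ 3.141 -0.715  1.06 ] f [-4.37 -7.21  2.85] fu -8.43 fn 0.3 open 0.429 q [ 0.74  0.73 -0.57  1.9  -0.68  0.55  0.38]
lip? [260, 227, 168, 38, 5795] al [-37.3 -29.9 -20.4] lat [-38.2   1.2  40.5] slope 0.013
t 17.5 p [ 0.6629 -0.0443  0.0436] al -0.0545 0.0109 rot [ 3.141 -0.715  1.06 ] f [-2.69 -6.65  1.03] fu -7.11 fn -0.9 open 0.423 q [ 0.74  0.73 -0.57  1.9  -0.68  0.55  0.38]
A_low 1.375 -1.0 0.938
A_mid 1.5 -2.125 0.937
A_up 3.25 -1.125 0.915
327 [(90, -26, 149), (96, -27, 147), (102, -28, 147), (108, -30, 146), (114, -32, 146), (120, -32, 144), (126, -34, 144), (132, -35, 143), (138, -37, 142), (144, -39, 142), (150, -40, 141), (156, -41, 141), (162, -42, 140), (168, -44, 139), (174, -45, 139), (180, -47, 138), (186, -48, 137), (192, -49, 136), (198, -51, 135), (204, -50, 131), (210, -49, 125), (216, -11, 50), (222, -12, 45), (228, -20, 54), (234, -24, 55)]
339 [(90, -24, 147), (96, -26, 147), (102, -27, 146), (108, -30, 146), (114, -31, 145), (120, -33, 145), (126, -34, 145), (132, -36, 144), (138, -38, 144), (144, -39, 143), (150, -40, 142), (156, -42, 142), (162, -43, 140), (168, -45, 141), (174, -47, 141), (180, -47, 139), (186, -49, 139), (192, -50, 136), (198, -50, 134), (204, -49, 129), (210, -48, 124), (216, -14, 56), (222, -14, 49), (228, -20, 55), (234, -23, 54)]
```

Emit:
{"api": "play_rows", "payload": {
  "moves": [
    {"angular": [0, 0, 0], "travel": [0.038, 0, 0.033], "fingers": 4},
    {"angular": [0, 0, 0], "travel": [0.038, 0, 0.033], "fingers": 4},
    {"angular": [0, 0, 0], "travel": [0.038, 0, 0.033], "fingers": 4},
    {"angular": [0, 0, 0], "travel": [0.038, 0, 0.033], "fingers": 4},
    {"angular": [0, 0, 0], "travel": [0.038, 0, 0.033], "fingers": 4},
    {"angular": [0, 0, 0], "travel": [0.038, 0, 0.033], "fingers": 4},
    {"angular": [0, 0, 0], "travel": [0.038, 0, 0.033], "fingers": 4},
    {"angular": [0, 0, 0], "travel": [0.038, 0, 0.033], "fingers": 4}
  ]
}}

```text
time_s: 18.55
eef_pos: [0.6648, -0.041, 0.0436]
tool_rot: [3.141, -0.715, 1.06]
wrist_force: [-3.7, -7.5, 1.9]
opening: 0.425
```

Run:
```python
from h import *
st(); wr("13"); st(); footA(); foot("w.pkl",(339,345)); st()
```

```text
t 18.55 p [ 0.6648 -0.041   0.0436] al -0.0507 0.0108 rot [ 3.141 -0.715  1.06 ] f [-3.69 -7.52  1.92] fu -8.37 fn -0.45 open 0.425 q [ 0.73  0.73 -0.57  1.9  -0.68  0.55  0.38]
lip? [260, 227, 168, 38, 5817] al [-33.2 -25.9 -16.2] lat [-38.2   1.2  40.5] slope 0.0114
t 18.6 p [ 0.6648 -0.0408  0.0436] al -0.0506 0.0109 rot [ 3.141 -0.715  1.061] f [-3.47 -7.1   2.53] fu -7.89 fn -0.44 open 0.425 q [ 0.73  0.73 -0.57  1.9  -0.68  0.55  0.38]
A_low 1.25 -1.0 0.933
A_mid 1.5 -2.125 0.937
A_up 3.25 -1.25 0.913
339 [(90, -18, 145), (96, -21, 146), (102, -24, 147), (108, -26, 146), (114, -28, 147), (120, -30, 146), (126, -31, 145), (132, -33, 145), (138, -35, 145), (144, -36, 145), (150, -38, 144), (156, -39, 144), (162, -40, 143), (168, -41, 141), (174, -44, 142), (180, -44, 140), (186, -46, 140), (192, -47, 139), (198, -49, 139), (204, -49, 137), (210, -50, 135), (216, -50, 131), (222, -49, 125), (228, -16, 54), (234, -20, 55)]
t 18.65 p [ 0.6648 -0.0408  0.0436] al -0.0505 0.0109 rot [ 3.141 -0.715  1.06 ] f [-2.81 -8.08  2.59] fu -8.43 fn -1.49 open 0.424 q [ 0.73  0.73 -0.57  1.9  -0.68  0.55  0.38]
```

Emit:
{"api": "play_rows", "payload": {
  "moves": [
    {"angular": [0, 0, 0], "travel": [0, 0, 0], "fingers": 4},
    {"angular": [0, 0, 0], "travel": [0, 0, 0], "fingers": 4},
    {"angular": [0, 0, 0], "travel": [0, 0, 0], "fingers": 4},
    {"angular": [0, 0, 0], "travel": [0.019, 0, 0.016], "fingers": 4},
    {"angular": [0, 0, 0], "travel": [0.019, 0, 0.016], "fingers": 4},
    {"angular": [0, 0, 0], "travel": [0.019, 0, 0.016], "fingers": 4},
    {"angular": [0, 0, 0], "travel": [0.019, 0, 0.016], "fingers": 4},
    {"angular": [0, 0, 0], "travel": [0, 0, 0], "fingers": 4}
  ]
}}

```text
time_s: 19.65
eef_pos: [0.6652, -0.0404, 0.0436]
tool_rot: [3.141, -0.715, 1.06]
wrist_force: [-5.4, -8.6, 4.0]
opening: 0.423
```

Run:
```python
from h import *
st(); wr("14"); st(); footA(); st()
```

```text
t 19.65 p [ 0.6652 -0.0404  0.0436] al -0.05 0.0108 rot [ 3.141 -0.715  1.06 ] f [-5.41 -8.59  4.01] fu -10.14 fn 0.53 open 0.423 q [ 0.73  0.73 -0.57  1.9  -0.68  0.55  0.38]
lip? [260, 228, 168, 37, 5818] al [-32.8 -25.5 -15.8] lat [-38.2   1.2  40.4] slope 0.0129
t 19.7 p [ 0.6652 -0.0404  0.0436] al -0.05 0.0108 rot [ 3.141 -0.715  1.06 ] f [-6.25 -8.52  3.84] fu -10.49 fn 1.3 open 0.429 q [ 0.73  0.73 -0.57  1.9  -0.68  0.55  0.38]
A_low 1.375 -1.0 0.934
A_mid 1.5 -2.125 0.93
A_up 3.25 -1.25 0.911
t 19.75 p [ 0.6652 -0.0404  0.0436] al -0.05 0.0108 rot [ 3.141 -0.715  1.06 ] f [-6.   -8.14  4.18] fu -10.04 fn 1.26 open 0.425 q [ 0.73  0.73 -0.57  1.9  -0.68  0.55  0.38]
```

Emit:
{"api": "play_rows", "payload": {
  "moves": [
    {"angular": [0, 0, 0], "travel": [0, 0, 0], "fingers": 4},
    {"angular": [0, 0, 0], "travel": [0, 0, 0], "fingers": 4},
    {"angular": [0, 0, 0], "travel": [0, 0, 0], "fingers": 4},
    {"angular": [0, 0, 0], "travel": [0, 0, 0], "fingers": 4},
    {"angular": [0, 0, 0], "travel": [0, 0, 0], "fingers": 4},
    {"angular": [0, 0, 0], "travel": [0.019, 0, 0.016], "fingers": 4},
    {"angular": [0, 0, 0], "travel": [0.019, 0, 0.016], "fingers": 4},
    {"angular": [0, 0, 0], "travel": [0.019, 0, 0.016], "fingers": 4}
  ]
}}

```text
time_s: 20.75
eef_pos: [0.6654, -0.0401, 0.0435]
tool_rot: [3.141, -0.714, 1.06]
wrist_force: [-9.3, -11.3, 7.2]
opening: 0.425
```

Run:
```python
from h import *
st(); f,W,a,b,z=wr("15"); st(); footA(); st()
cv2.imwrite("pics/w15c.png",cv2.resize(f["image"][170:290,240:450],None,fx=3.5,fy=3.5,interpolation=cv2.INTER_CUBIC))
```

```text
t 20.75 p [ 0.6654 -0.0401  0.0435] al -0.0497 0.0107 rot [ 3.141 -0.714  1.06 ] f [ -9.32 -11.25   7.22] fu -14.37 fn 2.64 open 0.425 q [ 0.73  0.73 -0.57  1.9  -0.68  0.55  0.38]
lip? [259, 228, 168, 37, 5792] al [-32.6 -25.3 -15.7] lat [-38.1   1.2  40.4] slope 0.0123
t 20.8 p [ 0.6654 -0.0402  0.0435] al -0.0497 0.0107 rot [ 3.141 -0.714  1.06 ] f [ -8.92 -12.16   7.6 ] fu -14.97 fn 1.85 open 0.423 q [ 0.73  0.73 -0.57  1.9  -0.68  0.55  0.38]
A_low 1.375 -1.0 0.938
A_mid 1.5 -2.0 0.935
A_up 3.375 -1.125 0.912
t 20.85 p [ 0.6654 -0.0402  0.0435] al -0.0497 0.0107 rot [ 3.141 -0.714  1.06 ] f [ -8.06 -11.56   6.63] fu -14.03 fn 1.39 open 0.425 q [ 0.73  0.73 -0.57  1.9  -0.68  0.55  0.38]
```

View pics/w15c.png

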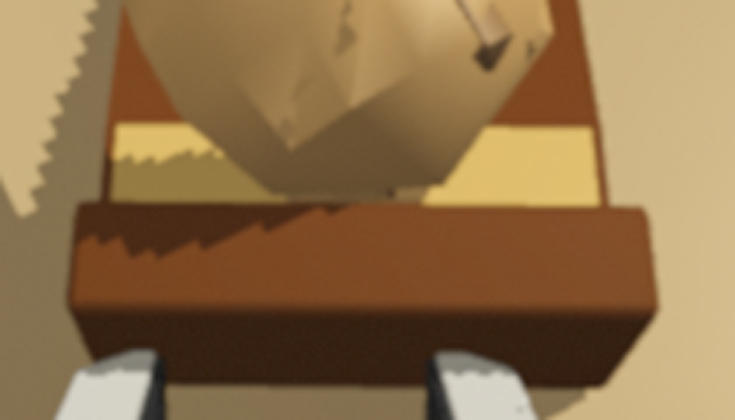

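Emit:
{"api": "play_rows", "payload": {
  "moves": [
    {"angular": [0, 0, 0], "travel": [-0.075, 0, -0.066], "fingers": 4},
    {"angular": [0, 0, 0], "travel": [-0.15, 0, -0.13], "fingers": 4},
    {"angular": [0, 0, 0], "travel": [-0.3, 0, -0.26], "fingers": 4},
    {"angular": [0, 0, 0], "travel": [-0.75, 0, -0.65], "fingers": 4},
    {"angular": [0, 0, 0], "travel": [-0.75, 0, -0.65], "fingers": 4},
    {"angular": [0, 0, 0], "travel": [-0.75, 0, -0.65], "fingers": 4},
    {"angular": [0, 0, 0], "travel": [0, 0, -1], "fingers": 4},
    {"angular": [0, 0, 0], "travel": [0, 0, -1], "fingers": 4}
  ]
}}

```text
time_s: 21.85
eef_pos: [0.6413, -0.0824, 0.0596]
tool_rot: [3.141, -0.716, 1.061]
wrist_force: [0.5, 0.4, 0.5]
opening: 0.429
```

Run:
```python
from h import *
st(); wr("16"); drift("16"); footA("2"); foot("w.pkl",(327,345))
```

```text
t 21.85 p [ 0.6413 -0.0824  0.0596] al -0.0984 0.0112 rot [ 3.141 -0.716  1.061] f [0.53 0.36 0.5 ] fu 0.57 fn -0.29 open 0.429 q [ 0.8   0.69 -0.56  1.9  -0.66  0.62  0.41]
lip? [271, 168, 140, 31, 3969] al [-33.  -26.2 -16. ] lat [-38.1   1.3  40.5] slope 0.013
footA shift px 1.8 -1.16 0.9
branchtip shift px 3.74 -6.27 0.81
foot shift px 10.83 -14 0.636
top shift px 0.01 0.03 0.997
right shift px 8.83 -2.42 0.886
board shift px 0.02 0.14 0.955
tape shift px 0.03 0.03 0.994
A_low 1.375 -1.0 0.938
A_mid 1.5 -2.125 0.934
A_up 3.25 -1.25 0.914
327 [(90, -44, 140), (96, -45, 139), (102, -47, 138), (108, -49, 137), (114, -50, 135), (120, -50, 132), (126, -50, 129), (132, -48, 124), (138, -6, 70), (144, -6, 65), (150, -6, 60), (156, -8, 56), (162, -9, 52), (168, -15, 54), (174, -20, 55), (180, -23, 53), (186, -29, 55), (192, -32, 53), (198, -32, 47), (204, -32, 39), (210, -32, 32), (216, -32, 24), (222, -34, 19), (228, -38, 18), (234, -43, 18)]
339 [(90, -44, 140), (96, -46, 140), (102, -48, 139), (108, -49, 138), (114, -49, 134), (120, -50, 132), (126, -50, 129), (132, -48, 123), (138, -9, 74), (144, -10, 70), (150, -12, 67), (156, -13, 62), (162, -13, 57), (168, -15, 53), (174, -21, 55), (180, -24, 54), (186, -28, 54), (192, -32, 53), (198, -33, 48), (204, -33, 40), (210, -33, 33), (216, -32, 24), (222, -34, 18), (228, -39, 19), (234, -43, 18)]
```

View pics/s16.png

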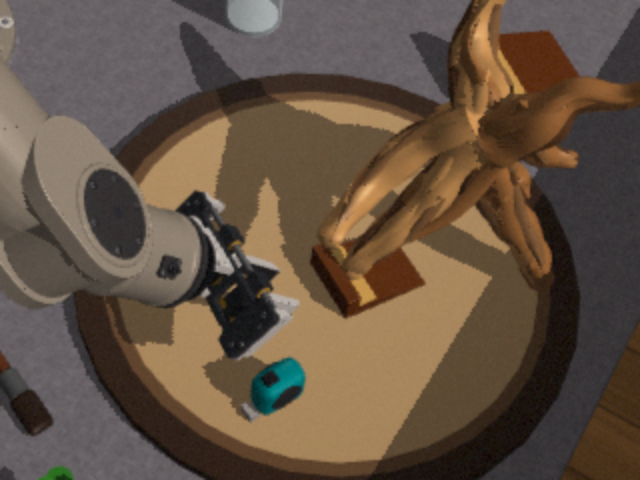

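View pics/w16.png

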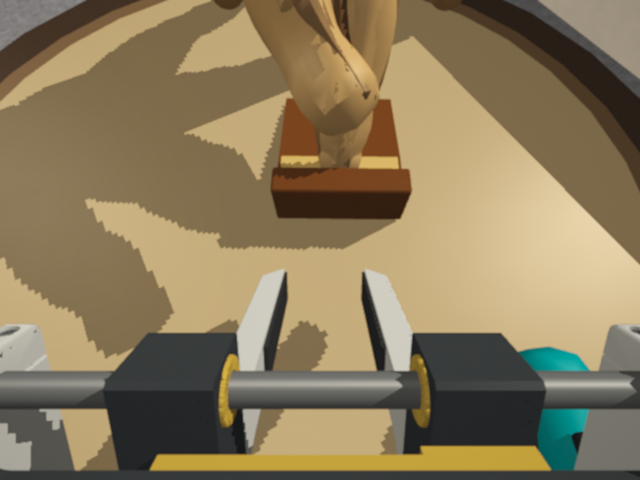

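Emit:
{"api": "play_rows", "payload": {
  "moves": [
    {"angular": [0, 0, 0], "travel": [0, 0, -1.5], "fingers": 4},
    {"angular": [0, 0, 0], "travel": [0, 0, -2], "fingers": 4},
    {"angular": [0, 0, 0], "travel": [0, 0, -2], "fingers": 4},
    {"angular": [0, 0, 0], "travel": [0, 0, -2], "fingers": 4},
    {"angular": [0, 0, 0], "travel": [0, 0, -2], "fingers": 4},
    {"angular": [0, 0, 0], "travel": [0, 0, -1], "fingers": 4},
    {"angular": [0, 0, 0], "travel": [0, 0, 0], "fingers": 4},
    {"angular": [0, 0, 0], "travel": [0, 0, 0], "fingers": 4}
  ]
}}

```text
time_s: 23.0
eef_pos: [0.6076, -0.1417, 0.1378]
tool_rot: [-3.141, -0.716, 1.061]
wrist_force: [-0.3, -0.6, 0.2]
opening: 0.426
```

Run:
```python
from h import *
import pickle
st(); wr("17"); drift("17"); footA()
f,W=shoe("top","pics/t17.png",(200,80,440,300))
D=pickle.load(open("d0.pkl","rb"))
def tip(W):
    d=W[...,:2]-F[:2]; a=d@u[:2]; b=d@n[:2]; z=W[...,2]
    k=(a<-.030)&(a>-.07)&(abs(b)<.03)&(z>.08)&(z<.2); return np.median(z[k]),np.percentile(z[k],90),k.sum()
S=r.grab_frame("scene"); print("tip z before/after top",tip(D["top"][1]),tip(W),"scene",tip(D["scene"][1]),tip(cloud(S)))
f0,W0=D["top"]
for t in ["mug","vase","brush"]:
    for (ff,WW) in ((f0,W0),(f,W)): pass
    d=r.regions_of("top",t)
    if d: print(t,np.nanmedian(W[d[0]["region"]],0).round(3))
```

```text
t 23.0 p [ 0.6076 -0.1417  0.1378] al -0.1665 0.0116 rot [-3.141 -0.716  1.061] f [-0.33 -0.6   0.2 ] fu -0.68 fn -0.0 open 0.426 q [ 0.9   0.56 -0.53  1.88 -0.63  0.82  0.39]
lip? [289, 157, 95, 21, 1817] al [-33.2 -26.5 -16.1] lat [-38.2   1.7  40.4] slope 0.0102
footA shift px 1.8 -1.16 0.9
branchtip shift px 3.72 -6.3 0.81
foot shift px 10.87 -14 0.63
top shift px -0.0 0.02 0.996
right shift px 8.85 -2.44 0.884
board shift px 0.05 0.22 0.958
tape shift px 0.01 0.01 0.998
A_low 1.375 -1.0 0.933
A_mid 1.5 -2.125 0.935
A_up 3.25 -1.25 0.915
top lip al,lat mm ((-29.67862319946289, 28.700227737426758), (10.767047882080078, 32.075740814208984), 0.9594154357910156) 58 [[-34.7, 13.0], [-30.7, 29.7], [-24.3, 44.1]]
tip z before/after top (np.float64(0.12475696184224261), np.float64(0.13101469316019543), np.int64(138)) (np.float64(0.14131904874470919), np.float64(0.14578975214266907), np.int64(102)) scene (np.float64(0.12290175844079579), np.float64(0.1292787556659472), np.int64(190)) (np.float64(0.13804917679967865), np.float64(0.14394268480650788), np.int64(140))
mug [0.361 0.32  0.03 ]
vase [ 0.634 -0.433  0.125]
brush [ 0.442 -0.319  0.02 ]
```

View pics/s17.png

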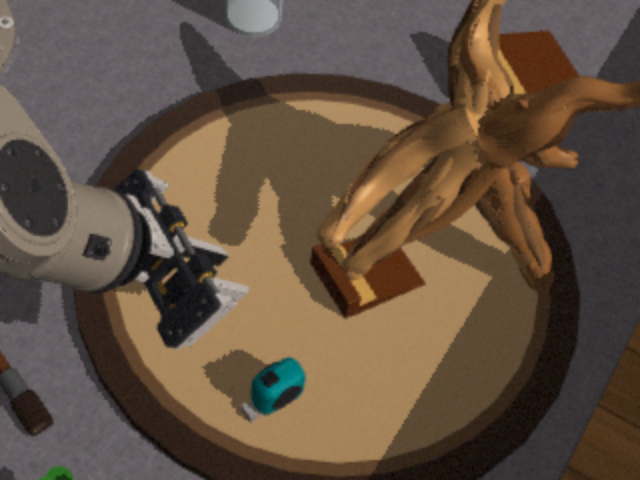

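Run:
```python
from h import *
import pickle
D=pickle.load(open("d0.pkl","rb"))
for c,bx in (("scene",(225,415,280,478)),("top",(455,178,505,225))):
    a=D[c][0]["image"]; b=r.grab_frame(c)["image"]; x0,y0,x1,y1=bx
    print(c,np.abs(a[y0:y1,x0:x1].astype(int)-b[y0:y1,x0:x1]).mean())
st(); r.close_job()
```

```text
scene 2.4075036075036076
top 19.991347517730496
t 23.5 p [ 0.6078 -0.1421  0.1381] al -0.1668 0.0113 rot [ 3.141 -0.716  1.061] f [-0.44 -0.09  0.38] fu -0.3 fn 0.33 open 0.427 q [ 0.9   0.56 -0.52  1.88 -0.63  0.82  0.39]
the job is handed in; nothing more can be done
```

I pushed the smallest shoe sideways onto the line of the driftwood's front foot. Then, with the hand tilted 41°, I pushed it thin edge first until the lip met the foot. I backed the hand away and handed the job in at 23.5 s; no verdict was reported.

**Lip contact:** the push force rose from about 8 N on the seat to about 14 N, and I stopped there. Pushing up the ramp took about 10–11 N, above the expected 4–9 N. The 14 N peak also passed the 8–13 N at which the piece is said to slide.

**Final checks:**
- **Driftwood upright:** the branch tip rose about 15–16 mm, where about 17 mm was expected. The front foot is on the seat. I did not measure the lean angle directly.
- **Shoe:** it is flat on the board, and it stayed against the foot when I withdrew the hand.
- **Driftwood shift:** the front foot stayed in place to about 1 mm. In the picture, the lower end of the visible rear foot moved by 1.4 and 1.0 pixels, where a 4 mm slide would show as about 1.4 and 0.65. I took most of that as the foot rolling as the piece tilted, but it is not proof that the shift is under 4 mm.
- **Bystanders:** the tape measure, mug and brush had not moved.

**Disagreement on the vase:** the network placed it about 20 mm off in the top camera, and that picture also differed from the first one there, probably because the arm or its shadow was in view. The scene camera showed no change at the vase.

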